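# Lock the dust-extractor filter cap with its key and hang the key up

## Robot

A 6-joint arm with a two-finger parallel gripper is mounted at the origin on the work surface. World frame = base frame: x ahead of the robot, y to its left, z up, the work surface at z = 0. Lengths are in m, angles in rad, forces in N, time in s.
With the tool pointing down it reaches from about 0.375 to 0.9 m from the base axis. Payload 3.1 kg.
Tool frame: the origin (TCP) lies midway between the tips of the shut fingers; the grasp point (between the pads) lies 19 mm behind it; z points along the fingers, y is the direction in which the jaws open and shut (so a half turn about z gives the same grasp; the last joint's range is limited). The gripper opens to 87 mm and grips with 3 to 60 N. Pads are 19 mm wide; open, the fingers measure 117 mm over their backs; the gripper's body (75 mm by 190 mm) begins 51 mm behind the grasp point.
Start: joints at [-1.375, 0.527, 1.433, -0, 1.181, -0.178], TCP at [0.228, -0.582, 0.223] pointing down, gripper open.
Joint ranges: [-3.08, 3.08], [-0.75, 2.2], [0.22, 2.44], [-1.43, 4.57], [0, 2.65], [-2.85, 2.85]. Speed limits (rad/s): [2.79, 2.79, 3.14, 3.14, 3.14, 3.14].

## Interface

Orientations are given as a unit quaternion [x, y, z, w].
In Python, from rig import robot gives the robot as it stands.
- The arm moves only by the tool move_arm, never from a script. Its argument "rows" is one flat list of numbers, 7 for each row, row after row: the shift along the world's x, y, z in mm, then the turn, a rotation vector about the world's x, y, z in rad, then the closure, from 0 (fully open) to 1 (shut). A call has 1 to 12 rows; each row shifts and turns the commanded pose from where the row before left it; what a row does not reach is not made up. A row lasts 1/10 s, in which the tool goes at most 50 mm and 8.59 degrees, less where a joint would pass 70% of its speed; a pose out of reach is approached as far as the arm can. A call with a gripper value outside its range is refused whole. The fingers move at their own pace and stop on an object; "grip_force" is the grip in N (left out, the last holds). Time passes only in rows, so rows that do not move let the fingers close. It gives the time, the measured TCP pose, the force and the opening at its end, in the units of the state.
- robot.get_obs(): the state, without advancing time (a new reading comes with each control period).
- robot.camera(name): name is "scene" or "top" or "wrist"; returns a dict with "color" (480x640x3 uint8, red, green, blue), "z_map" (480x640 float32, m along the optical axis (not along the pixel's ray), 0 where there is no reading), "camera_matrix" (3x3 intrinsics, pixels), "R" (3x3) and "t" (3): a world point X has camera coordinates R X + t; the wrist camera has in their place "tool_from_camera" (4x4, takes a point from camera to tool coordinates, whose origin is the TCP and whose axes are the flange's). Camera axes: x right, y down, z forward; pixel columns grow to the right and rows downward; lengths in m; the calibration is good to about 2 mm. The wrist camera is an equidistant fisheye: a pixel r from the principal point sees the ray r / f radians off the axis. A picture is of the moment at which its call begins: read the wrist's pose just before it.
- robot.hand_in(): hands the job in, once; it reports no verdict.
Trained networks look in the newest picture that a camera, given by its name, has taken for a name from the list of things; names that differ only in an ending like _2 or _b are one class to them, and where a whole thing is asked for, a point or a joint stands for the part that bears it (a point fixed in the world has none). Each returns a list of dicts, best first, with "conf" (0 to 1); they miss things now and then, are a little off and sometimes report something else, mostly with a low value. They report only what shows in the picture. A call takes as long as a camera call. They do not tell look-alikes from the thing itself.
- robot.search_frame(camera, thing): "at" ([column, row] in pixels, amid what is visible of it).
- robot.spot_point(camera, thing): "at" ([column, row] in pixels: a listed point, or the origin of a listed thing).
The state is a dict: "time": time; "q": joint angles; "joint_velocities": joint speeds; "joint_torque": joint torques, N m; "position": TCP position; "tool_rot": TCP orientation; "ft_force": force on the tool from outside, world axes, zero at the start; "moment": the same for the moment, N m; "grip_width": finger opening in m.
Only numpy, scipy, OpenCV 4.12 (cv2) and the standard library are available. Lean on these libraries where they do the work, as an engineer would, in place of code of your own. Each camera call takes 0.05 s, during which the arm holds its last target.

## Task

The filter cap of the bench dust extractor is lying loose in its bayonet collar: use the blue filter key (do not touch the cap with the gripper) to push the cap down against its spring and turn it a quarter turn clockwise to the stop, so that it springs up locked into its notch. Then hang the key upright by its collar in the free fork of the rack, the one with the green tag, without knocking the tools hanging beside it or the other things on the bench.

Things in the scene. Friction and masses are not known exactly. Their poses are not given: they have to be found in the camera images.
- key_grip (a point): Filter key, 145 mm tall, upright in a wooden frame on the tray. Point on its axis at mid-handle, 118 mm above its lower end; z up. Blue handle 28 mm along x, 22 mm along y, from 26 mm below the point to 27 mm above. Steel collar 34 x 34 x 8 mm, underside 34 mm below the point. Under it a 12 mm round shank, then a 34 x 34 mm head at the lower end (see key).
- key: The same key; origin at its lower end, same axes. Its head has a slot open below and at both ends, along x, 14 mm wide, 14 mm deep, jaws 30 mm long: it goes over the cap's rib. Slot ceiling (it presses the rib) 104 mm below key_grip. About 0.2 kg. A frame 52 mm square, 24 mm high, stands loosely round the head: lift straight up 40 mm to clear it.
- cap_rib (a point): Orange filter cap, 72 mm across, with a black rib on top: 56 mm long along x, 10 mm wide, 18 mm high. Point: centre of the rib's top, z up; 102 mm above the table at the start (loose on its spring plate, ears in the entry gaps), 86 to 92 mm while pushed in to turn, 99 mm when locked. Unless pushed in, it cannot turn.
- cap: The same cap; origin at the centre of its underside, 34 mm below the rib's top. Two steel ears at its foot along +x and -x reach 50 mm from the axis. Spring: 5 N plus 0.7 N per mm, travel 16 mm. Pushed in 10 to 16 mm it turns clockwise (from above) to a stop 84 degrees from the gaps; let up at 76 to 84 degrees it rises into the notch. The key has 7 degrees of play on the rib.
- extractor: Grey round pot 148 mm across, fixed on the table, with an aluminium bayonet collar on top: 78 mm inside, 114 mm outside, top 80 mm above the table. Origin at the bottom, on the collar's axis. x points along the black duct stub (its end 116 mm from the axis) and through the two entry gaps (red marks); the notches (green marks) are 80 degrees clockwise from them.
- free_place (a point): Free fork of the rack, with a green tag on the bar behind it. Point: where the underside of a hung collar has its middle, level with the tops of the prongs, 150 mm above the table; z up, x from the fork's open front to the bar. Two 8 mm prongs along x, 18 mm gap; their front ends, 30 mm before the point, turn up 12 mm. Shank in from the front, collar above those ends, then down.
- rack: Rack with four forks 62 mm apart along y (at -93, -31, 31, 93 mm); any one may be free. Origin on the table below the middle of the fork points; x as for free_place. The black bar begins 38 mm behind those points, its top 2 mm above the prongs (5 mm with the tag). Hung tools reach 61 mm above the prongs' tops and 84 mm below. Base 10 mm high.
- tray: Wooden tray 150 x 190 x 12 mm, fixed; origin under its centre. The key stands at its centre, the key's axes within 5 degrees of the tray's. It may be on either side of the extractor, with the rack on the other side.
- hung_red: Red-handled tool hanging in the rack, maybe next to the free place; collar and height like the key's, handle 26 x 26 mm, 145 mm tall; origin at the bottom centre
- hung_yellow: Yellow-handled tool hanging in the rack, maybe next to the free place; collar and height like the key's, handle 26 x 26 mm, 145 mm tall; origin at the bottom centre
- hung_black: Black-handled tool hanging in the rack, maybe next to the free place; collar and height like the key's, handle 26 x 26 mm, 145 mm tall; origin at the bottom centre
- jar: Amber glass jar, 44 mm across, 90 mm tall, on the tray on the key's +x side, 50 mm away; origin at the bottom centre.
- bits: Small wooden block with burrs, 30 x 90 mm, 70 mm tall in all, on the tray on the key's -x side, 55 mm away; origin at the bottom centre.
- flask: White plastic bottle, 60 mm across, 170 mm tall, red cap, behind the extractor; origin at the bottom centre.
- tin: Aluminium can, 70 mm across, 70 mm tall, behind the extractor; origin at the bottom centre.
- brush: Brush 150 mm long, lying on the table before the extractor, roughly along y; origin under it.
Mind the look-alikes: they are no part of the job. Leave any orange look-alike of the key alone.

How it is judged:
By the outcome, as a careful person would: the job done as asked, in the order asked, and still so for the second after the job is handed in, with the robot touching nothing.
It also fails if it takes over 66 s, if anything falls off the work surface, if the arm or the gripper's body presses on something with over 40 N, if the wrist force passes 120 N, or if a joint passes its speed limit or range.

## Working session

There is one attempt and no reset: what is moved stays moved. The work goes in short steps, Python scripts to look and compute and a tool call to move; the robot and the scene stay as the last step left them, time stands still between calls to the robot, and variables do not carry over. Pictures are saved under pics/ and viewed, and the job is handed in when it is done.

Besides the shell and the picture viewer there is one more tool, called after "Emit:" as name(argument=value, ...), one argument or row to a line, values as JSON. move_arm: Moves the arm, as the interface text tells. Its arguments: {"type":"object","properties":{"rows":{"type":"array","items":{"type":"number"}},"grip_force":{"type":"number"}},"required":["rows"]}

```bash
ls; mkdir -p pics; cat > h.py <<'E'
import numpy as np, cv2
from rig import robot
def save(c,n,scale=1): cv2.imwrite('pics/'+n,cv2.cvtColor(c,cv2.COLOR_RGB2BGR))
def px2w(cam,u,v,z=None,win=1):
    """world point from depth, or on plane z"""
    K=cam['camera_matrix'];R=cam['R'];t=cam['t']
    ray=np.array([(u-K[0,2])/K[0,0],(v-K[1,2])/K[1,1],1.])
    c=-R.T@t; d=R.T@ray
    if z is not None: s=(z-c[2])/d[2]; return c+s*d
    w=cam['z_map'][int(round(v))-win:int(round(v))+win+1,int(round(u))-win:int(round(u))+win+1]
    w=w[w>0]; return c+np.median(w)*d
def cloud(cam):
    K=cam['camera_matrix'];R=cam['R'];t=cam['t'];z=cam['z_map']
    v,u=np.mgrid[:z.shape[0],:z.shape[1]]
    P=np.stack([(u-K[0,2])/K[0,0]*z,(v-K[1,2])/K[1,1]*z,z],-1)
    return (P-t)@R
def proj(cam,X):
    p=cam['R']@np.array(X)+cam['t'];p=cam['camera_matrix']@p;return p[:2]/p[2]
E
python3 - <<'E'
from h import *
o=robot.get_obs(); print(o)
for n in ['scene','top','wrist']:
    c=robot.camera(n); save(c['color'],n+'1.png'); np.savez('pics/'+n+'1.npz',**c)
    print(n,c['camera_matrix'].tolist(),c.get('R'),c.get('t'))
    for th in ['key_grip','cap_rib','free_place','extractor','tray','rack','hung_red','jar','bits']:
        r=robot.spot_point(n,th); print(th,[(np.round(d['at']),round(d['conf'],2)) for d in r[:3]], [np.round(px2w(c,*d['at']),3).tolist() for d in r[:2]] if n!='wrist' else '')
E
```

```text
pics
{'time': 0.0, 'q': array([-1.37546978e+00,  5.28470648e-01,  1.43388558e+00,  4.28724711e-06,
        1.18139406e+00, -1.78509975e-01]), 'joint_velocities': array([-6.91328423e-04, -5.46036868e-04, -4.76841734e-05, -1.52106320e-03,
       -4.80109388e-04, -3.38531498e-04]), 'joint_torque': array([-3.57984318e-04, -4.40045500e+01, -1.76592225e+01,  6.30501215e-02,
        5.81917330e-02, -1.73940371e-04]), 'position': array([ 0.22812353, -0.58110263,  0.2215742 ]), 'tool_rot': array([ 9.82581165e-01,  1.85830810e-01, -7.08870699e-06, -1.07879658e-03]), 'ft_force': array([-0.26388911,  0.04322572,  0.38814693]), 'moment': array([ 0.03657958, -0.00252145, -0.05381335]), 'grip_width': 0.08726850962400072}
scene [[456.4165460678956, 0.0, 314.7237769232073], [0.0, 456.4165460678956, 242.44509182050473], [0.0, 0.0, 1.0]] [[ 0.78921054  0.61411995  0.00184963]
 [ 0.47946452 -0.61427618 -0.62672047]
 [-0.38374536  0.49550123 -0.77924196]] [-0.47655823 -0.15968159  1.21664893]
key_grip [(array([354., 157.]), 0.87), (array([415., 183.]), 0.83), (array([316., 128.]), 0.73)] [[0.485, 0.301, 
[... 1239 characters left out ...]
), 0.64)] [[0.476, 0.305, 0.155]]
extractor [(array([333., 229.]), 0.67), (array([214., 237.]), 0.28), (array([406., 158.]), 0.25)] [[0.553, 0.002, 0.102], [0.528, 0.293, 0.101]]
tray [(array([216., 259.]), 0.88)] [[0.477, 0.3, 0.033]]
rack [(array([440., 246.]), 0.57)] [[0.51, -0.236, 0.204]]
hung_red [(array([457., 244.]), 0.66)] [[0.523, -0.302, 0.094]]
jar [(array([216., 236.]), 0.52)] [[0.531, 0.29, 0.1]]
bits [(array([218., 279.]), 0.76)] [[0.425, 0.291, 0.045]]
wrist [[371.64829954431775, 0.0, 320.17404804842465], [0.0, 371.64829954431775, 235.2763536020794], [0.0, 0.0, 1.0]] None None
key_grip [] 
cap_rib [] 
free_place [] 
extractor [] 
tray [] 
rack [] 
hung_red [] 
jar [] 
bits []
```

View pics/scene1.png

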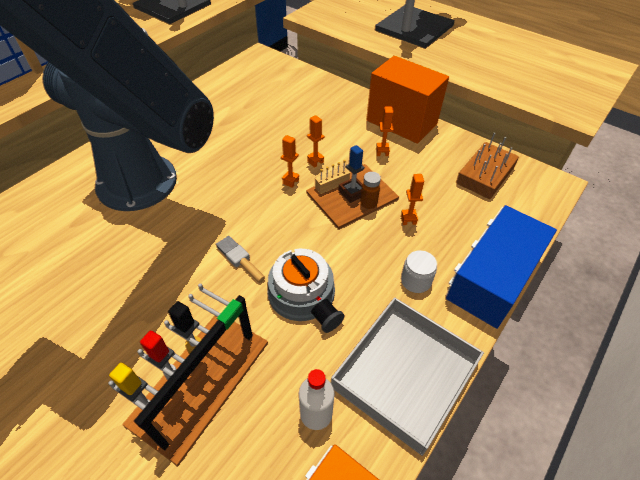

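View pics/top1.png

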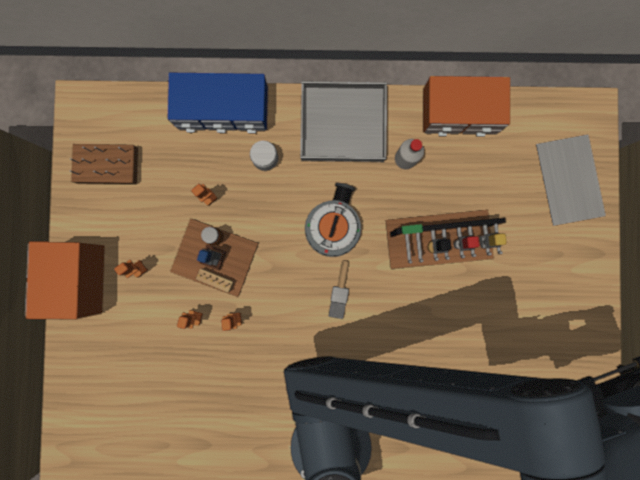

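View pics/wrist1.png

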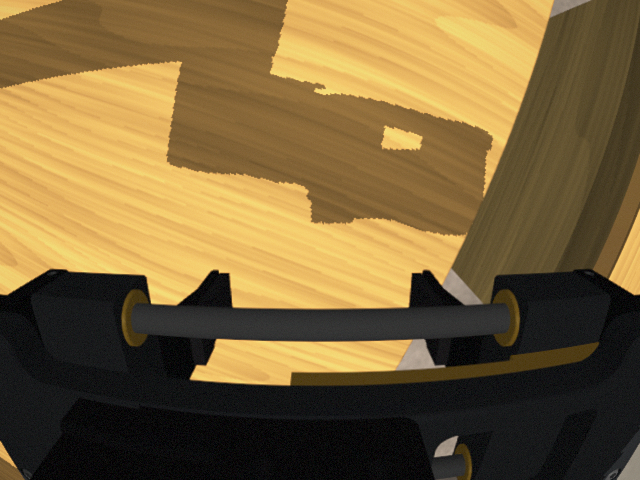

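The blue key is at scene (355,158) and top (204,258). The orange look-alikes are at scene (288,155), (316,135), (387,125) and (415,190), so I choose the blue one. Next I take close crops and measure.

```bash
python3 - <<'E'
from h import *
s=np.load('pics/scene1.npz');t=np.load('pics/top1.npz')
a=cv2.resize(s['color'][110:235,280:440],None,fx=3.7,fy=3.7,interpolation=cv2.INTER_CUBIC)
b=cv2.resize(t['color'][210:305,160:270],None,fx=5,fy=5,interpolation=cv2.INTER_CUBIC)
c=cv2.resize(t['color'][175:275,290:520],None,fx=3.4,fy=3.4,interpolation=cv2.INTER_CUBIC)
save(a,'ca.png');save(b,'cb.png');save(c,'cc.png')
for n,cam in(('scene',s),('top',t)):
    P=cloud(cam);C=cam['color'].astype(int)
    hsv=cv2.cvtColor(cam['color'],cv2.COLOR_RGB2HSV)
    m=(hsv[...,0]>100)&(hsv[...,0]<125)&(hsv[...,1]>150)
    m&=(abs(P[...,0]-.48)<.07)&(abs(P[...,1]-.3)<.08)
    Q=P[m];print(n,'blue',len(Q),Q.min(0),Q.max(0),np.median(Q,0))
    T=Q[Q[:,2]>.145]; print('top',len(T),T.mean(0) if len(T) else '')
    if len(T)>5: print(cv2.minAreaRect((T[:,:2]*1000).astype(np.float32)))
    # collar ring top
    h=P[...,2]; r=np.hypot(P[...,0]-.56,P[...,1])
    m=(abs(h-.08)<.005)&(r<.075); Q=P[m]
    (x,y),rad=cv2.minEnclosingCircle((Q[:,:2]*1000).astype(np.float32)); print('collar',x,y,rad,np.median(Q[:,2]))
    m=(h>.094)&(h<.115)&(r<.045); Q=P[m];print('rib',len(Q),Q.mean(0),cv2.minAreaRect((Q[:,:2]*1000).astype(np.float32)))
    m=(hsv[...,0]>45)&(hsv[...,0]<80)&(hsv[...,1]>150)&(P[...,1]<-.1); Q=P[m];print('tag',len(Q),Q.min(0),Q.max(0),cv2.minAreaRect((Q[:,:2]*1000).astype(np.float32)))
    # tray top
    m=(abs(h-.012)<.004)&(hsv[...,1]>140)&(abs(P[...,0]-.48)<.13)&(abs(P[...,1]-.3)<.15)&(C.sum(-1)<300); Q=P[m];print('tray',len(Q),cv2.minAreaRect((Q[:,:2]*1000).astype(np.float32)))
    # duct
E
```

```text
scene blue 238 [0.47086927 0.29759912 0.10577033] [0.49945093 0.32205949 0.15924719] [0.48909403 0.30429809 0.14010274]
top 101 [0.48597135 0.30815463 0.15401631]
((483.90435791015625, 310.9067687988281), (21.48878288269043, 26.273744583129883), 79.94669342041016)
collar 561.4446411132812 4.086824893951416 58.39234161376953 0.08059978574545622
rib 144 [0.56319954 0.00254039 0.10076153] ((562.2357177734375, 4.199893951416016), (11.880253791809082, 55.3448371887207), 73.22859191894531)
tag 428 [ 0.52355602 -0.39688443  0.02553441] [ 0.5844517  -0.15128997  0.20600038] ((549.2310791015625, -276.09283447265625), (47.5374755859375, 247.15956115722656), 5.5291523933410645)
tray 429 ((484.2555236816406, 308.3673400878906), (189.00048828125, 147.03012084960938), 70.23744201660156)
top blue 29 [0.46932757 0.29726351 0.13903603] [0.49281434 0.31762556 0.15877024] [0.48316727 0.30823906 0.15381907]
top 27 [0.4823596  0.30899929 0.15418134]
((481.08062744140625, 308.15692138671875), (17.8533878326416, 22.909114837646484), 79.07186889648438)
collar 561.0072021484375 1.14540696144104 57.30449676513672 0.08043713893445141
rib 92 [0.56064334 0.00136569 0.10141248] ((560.44189453125, 1.314784049987793), (9.86270523071289, 55.26243209838867), 74.21266174316406)Traceback (most recent call last):
  File "<stdin>", line 20, in <module>
    return umr_minimum(a, axis, None, out, keepdims, initial, where)
ValueError: zero-size array to reduction operation minimum which has no identity
```

View pics/ca.png

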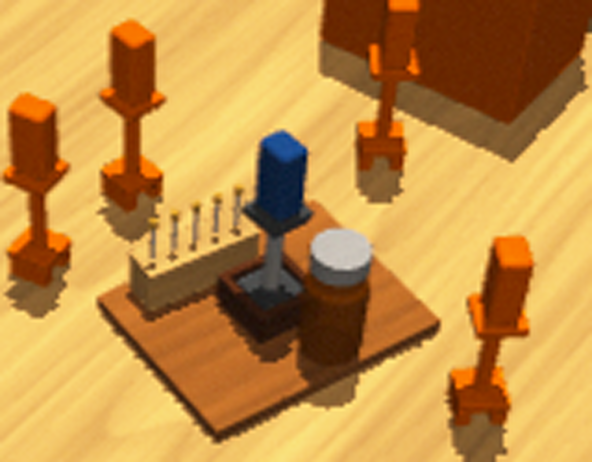

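View pics/cb.png

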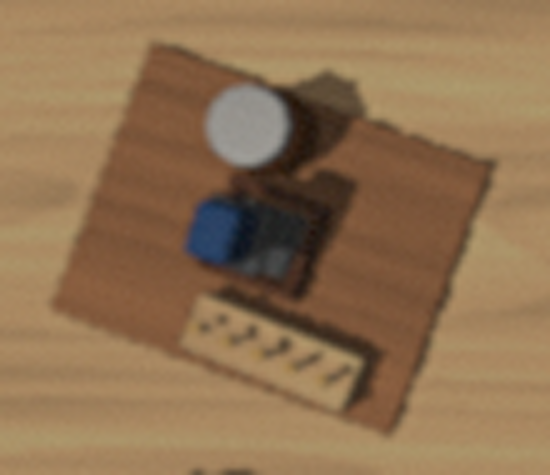

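View pics/cc.png

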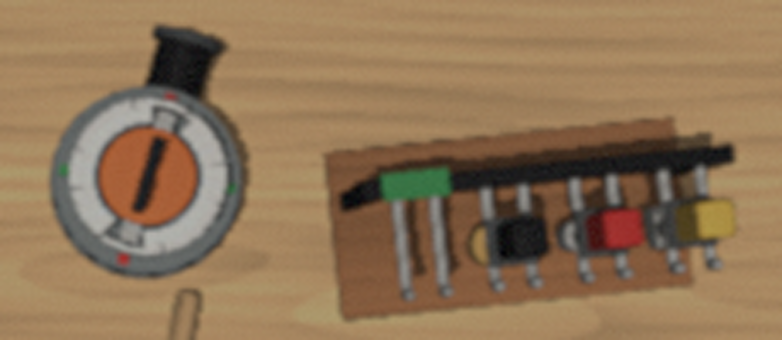

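Emit:
move_arm(
  rows=[20,40,14,0,0,0.12,0,20,44,14,0,0,0.12,0,20,44,14,0,0,0.12,0,20,44,14,0,0,0.12,0,20,44,14,0,0,0.12,0,20,44,14,0,0,0.12,0,20,44,14,0,0,0.12,0,20,44,0,0,0,0.12,0,20,44,0,0,0,0.12,0,20,44,0,0,0,0.12,0],
)

```text
time: 2.5
position: [0.428, -0.1457, 0.3206]
tool_rot: [0.704, 0.71, 0.0, 0.001]
ft_force: [0.3, -0.3, 0.4]
grip_width: 0.0871
```

Emit:
move_arm(
  rows=[6,45,0,0,0,0.12,0,6,45,0,0,0,0.12,0,6,45,0,0,0,0.12,0,6,45,0,0,0,0.12,0,6,45,0,0,0,0.12,0,6,45,0,0,0,0.12,0,6,45,0,0,0,0.12,0,6,45,0,0,0,0.12,0,6,45,0,0,0,0.12,0,2,43,0,0,0,0.12,0,0,0,0,0,0,0.09,0],
)

```text
time: 3.6
position: [0.4833, 0.3055, 0.3199]
tool_rot: [0.134, 0.991, 0.001, 0.0]
ft_force: [-0.3, -0.7, -0.1]
grip_width: 0.0872
```

```bash
cat >> h.py <<'E'
from scipy.spatial.transform import Rotation as Ro
def wray(cam,u,v):
    K=cam['camera_matrix'];dx=(u-K[0,2]);dy=(v-K[1,2]);r=np.hypot(dx,dy);th=r/K[0,0]
    s=np.sin(th)/np.maximum(r,1e-9); return np.stack([dx*s,dy*s,np.cos(th)],-1)
def wcloud(cam,o):
    z=cam['z_map'];v,u=np.mgrid[:z.shape[0],:z.shape[1]];d=wray(cam,u*1.,v*1.)
    P=d/np.where(abs(d[...,2:])<1e-3,1e-3,d[...,2:])*z[...,None]
    T=np.array(cam['tool_from_camera']);P=P@T[:3,:3].T+T[:3,3]
    return P@Ro.from_quat(o['tool_rot']).as_matrix().T+o['position']
def yawy(o): y=Ro.from_quat(o['tool_rot']).as_matrix()[:,1]; return np.degrees(np.arctan2(y[1],y[0]))
def st(o): print('t',round(o['time'],2),'pos',np.round(o['position']*1000,1),'yawy',round(yawy(o),2),'tilt',np.round(Ro.from_quat(o['tool_rot']).as_matrix()[:,2],4),'F',np.round(o['ft_force'],1),'M',np.round(o['moment'],2),'w',round(o['grip_width']*1000,1),'q6',round(float(o['q'][5]),2))
E
python3 - <<'E'
from h import *
o=robot.get_obs();st(o);c=robot.camera('wrist');save(c['color'],'wrist2.png');np.savez('pics/wrist2.npz',**c)
print(c['tool_from_camera'])
for th in['key_grip','key','jar','bits','tray']:
  print(th,[(np.round(d['at']),round(d['conf'],2)) for d in robot.spot_point('wrist',th)[:3]])
P=wcloud(c,o);hsv=cv2.cvtColor(c['color'],cv2.COLOR_RGB2HSV)
m=(hsv[...,0]>100)&(hsv[...,0]<125)&(hsv[...,1]>150)&(c['z_map']>0);Q=P[m];Q=Q[(Q[:,2]>.09)&(Q[:,2]<.17)]
print(len(Q),Q.min(0),Q.max(0));T=Q[Q[:,2]>.152];print(len(T),np.median(T,0),cv2.minAreaRect((T[:,:2]*1000).astype(np.float32)))
E
```

```text
t 3.6 pos [483.3 305.5 319.9] yawy 74.64 tilt [ 9.0e-04  2.8e-03 -1.0e+00] F [-0.3 -0.7 -0.1] M [ 0.1  -0.07  0.01] w 87.2 q6 -0.94
[[ 1.72114191e-03 -9.63431653e-01 -2.67948667e-01  7.27809389e-02]
 [ 9.99998392e-01  1.52311296e-03  9.46912378e-04  1.13432001e-03]
 [-5.04169270e-04 -2.67949866e-01  9.63432725e-01 -1.61164451e-01]
 [ 0.00000000e+00  0.00000000e+00  0.00000000e+00  1.00000000e+00]]
key_grip [(array([330., 209.]), 0.95), (array([377., 334.]), 0.86), (array([496., 130.]), 0.66)]
key [(array([324., 190.]), 0.96), (array([326.,  62.]), 0.93), (array([248.,  84.]), 0.87)]
jar [(array([331., 230.]), 0.82), (array([328., 208.]), 0.33)]
bits [(array([302., 150.]), 0.67), (array([290., 372.]), 0.6)]
tray [(array([325., 190.]), 0.57)]
1074 [0.46705861 0.30095317 0.09739271] [0.91869396 0.41601518 0.15821267]
660 [0.4814159  0.31337659 0.15569486] ((481.9088439941406, 312.8746032714844), (20.789846420288086, 27.31258201599121), 75.39990997314453)
```

View pics/wrist2.png

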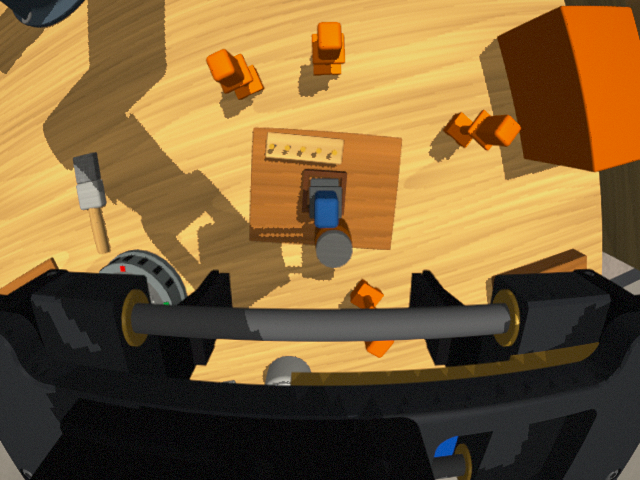

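Emit:
move_arm(
  rows=[0,0,-40,0,0,0.01,0,0,0,-40,0,0,0,0,-1,2,-40,0,0,0,0,0,0,0,0,0,0,0,0,0,0,0,0,0,0],
)

```text
time: 4.4
position: [0.4829, 0.3019, 0.2004]
tool_rot: [0.134, 0.991, -0.0, -0.0]
ft_force: [0.4, -0.0, 1.2]
grip_width: 0.0868
```

```bash
python3 - <<'E'
from h import *
o=robot.get_obs();st(o);c=robot.camera('wrist');save(c['color'],'wrist3.png');np.savez('pics/wrist3.npz',**c)
P=wcloud(c,o);hsv=cv2.cvtColor(c['color'],cv2.COLOR_RGB2HSV)
m=(hsv[...,0]>100)&(hsv[...,0]<125)&(hsv[...,1]>150)&(c['z_map']>0)&(abs(P[...,0]-.48)<.05)&(abs(P[...,1]-.31)<.05);Q=P[m];Q=Q[(Q[:,2]>.09)&(Q[:,2]<.17)]
print(len(Q),Q.min(0),Q.max(0));T=Q[Q[:,2]>.1535];print(len(T),np.median(T,0),cv2.minAreaRect((T[:,:2]*1000).astype(np.float32)))
E
```

```text
t 4.4 pos [482.9 301.9 200.4] yawy 74.56 tilt [-6.e-04 -3.e-04 -1.e+00] F [ 0.4 -0.   1.2] M [ 0.07 -0.15 -0.03] w 86.8 q6 -0.94
1980 [0.46675932 0.30078053 0.10939792] [0.49619682 0.32604703 0.15779946]
1425 [0.48113591 0.31344813 0.15576162] ((481.42059326171875, 313.34912109375), (21.212278366088867, 26.45260238647461), 75.20972442626953)
```

View pics/wrist3.png

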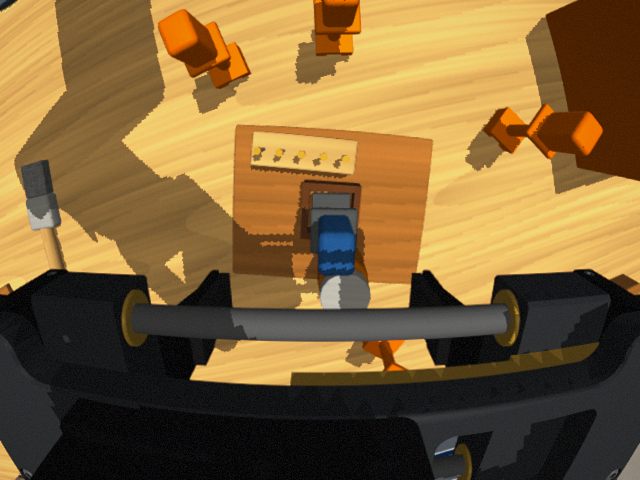

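Emit:
move_arm(
  rows=[-1,10,0,0,0,0.01,0,0,0,-30,0,0,0,0,0,0,-30,0,0,0,0,0,0,-27,0,0,0,0,0,0,0,0,0,0,0,0,0,0,0,0,0,0],
)

```text
time: 5.05
position: [0.4825, 0.3134, 0.1145]
tool_rot: [0.128, 0.992, 0.001, 0.001]
ft_force: [0.4, -0.0, -0.0]
grip_width: 0.0873
```

```bash
python3 - <<'E'
from h import *
o=robot.get_obs();st(o);c=robot.camera('wrist');save(c['color'],'wrist4.png')
c=robot.camera('scene');save(cv2.resize(c['color'][80:240,260:460],None,fx=4,fy=4),'s4.png')
E
```

```text
t 5.05 pos [482.5 313.4 114.5] yawy 75.25 tilt [ 0.0023  0.0011 -1.    ] F [ 0.4 -0.  -0. ] M [ 0.1  -0.1  -0.04] w 87.3 q6 -0.93
```

View pics/wrist4.png

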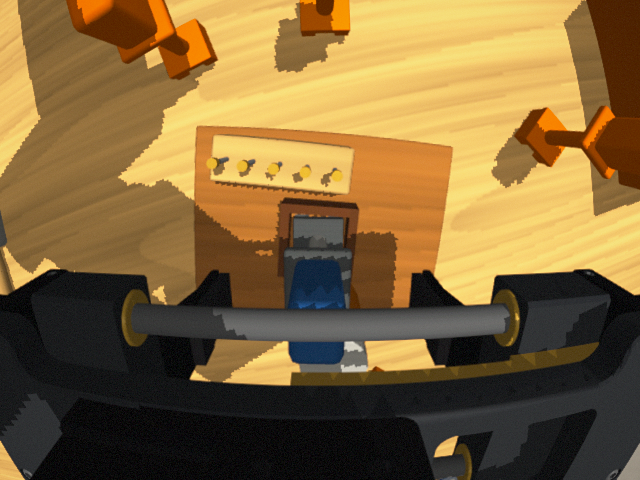

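View pics/s4.png

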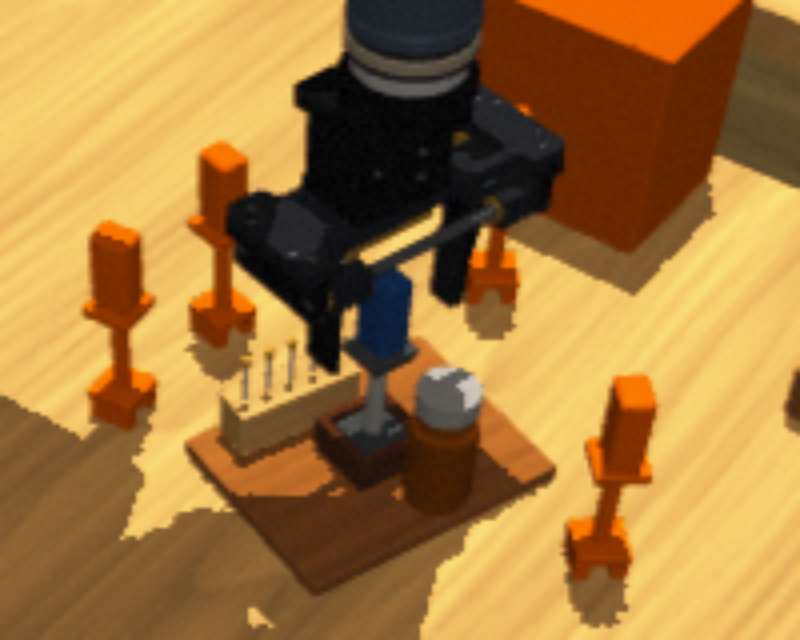

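The blue handle sits between the fingers at wrist (318,320), with the tips clear of the jar and the bits. Closing now.

Emit:
move_arm(
  rows=[0,0,0,0,0,0,1,0,0,0,0,0,0,1,0,0,0,0,0,0,1,0,0,0,0,0,0,1,0,0,0,0,0,0,1,0,0,0,0,0,0,1,0,0,0,0,0,0,1,0,0,0,0,0,0,1],
  grip_force=50,
)

```text
time: 5.95
position: [0.4814, 0.3125, 0.1129]
tool_rot: [0.129, 0.992, -0.0, -0.0]
ft_force: [0.5, -0.4, 0.7]
grip_width: 0.0313
```

```bash
python3 - <<'E'
from h import *
o=robot.get_obs();st(o)
E
```

```text
t 5.95 pos [481.4 312.5 112.9] yawy 75.23 tilt [-2.e-04 -1.e-04 -1.e+00] F [ 0.5 -0.4  0.7] M [ 0.07 -0.17 -0.04] w 31.3 q6 -0.93
```

Emit:
move_arm(
  rows=[0,0,0,0,0,0,1,0,0,0,0,0,0,1,0,0,0,0,0,0,1,0,0,0,0,0,0,1],
)

```text
time: 6.35
position: [0.4814, 0.3125, 0.1129]
tool_rot: [0.129, 0.992, -0.0, -0.0]
ft_force: [0.4, -0.1, -0.9]
grip_width: 0.0217
```

```bash
python3 - <<'E'
from h import *
o=robot.get_obs();st(o);c=robot.camera('wrist');save(c['color'],'wrist5.png')
E
```

```text
t 6.35 pos [481.4 312.5 112.9] yawy 75.23 tilt [-1.e-04 -0.e+00 -1.e+00] F [ 0.4 -0.1 -0.9] M [ 0.09 -0.15  0.03] w 21.7 q6 -0.93
```

View pics/wrist5.png

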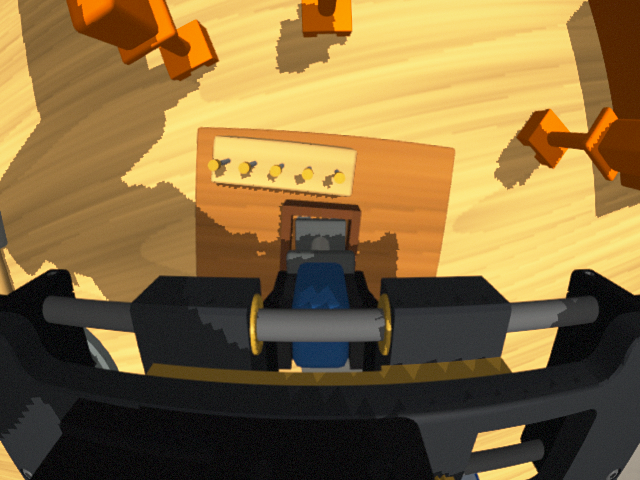

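Emit:
move_arm(
  rows=[0,0,20,0,0,0,1,0,0,25,0,0,0,1,0,0,25,0,0,0,1,0,0,30,0,0,0,1,0,0,30,0,0,0,1,0,0,0,0,0,0,1,0,0,0,0,0,0,1],
)

```text
time: 7.1
position: [0.4811, 0.3124, 0.2427]
tool_rot: [0.129, 0.992, -0.0, -0.0]
ft_force: [0.3, -0.5, -3.0]
grip_width: 0.022
```

```bash
python3 - <<'E'
from h import *
o=robot.get_obs();st(o);c=robot.camera('scene');save(cv2.resize(c['color'][60:240,260:460],None,fx=4,fy=3.3),'s6.png')
c=robot.camera('wrist');save(c['color'],'wrist6.png')
E
```

```text
t 7.1 pos [481.1 312.4 242.7] yawy 75.23 tilt [-2.e-04 -1.e-04 -1.e+00] F [ 0.3 -0.5 -3. ] M [ 0.05 -0.09 -0.03] w 22.0 q6 -0.93
```

View pics/s6.png

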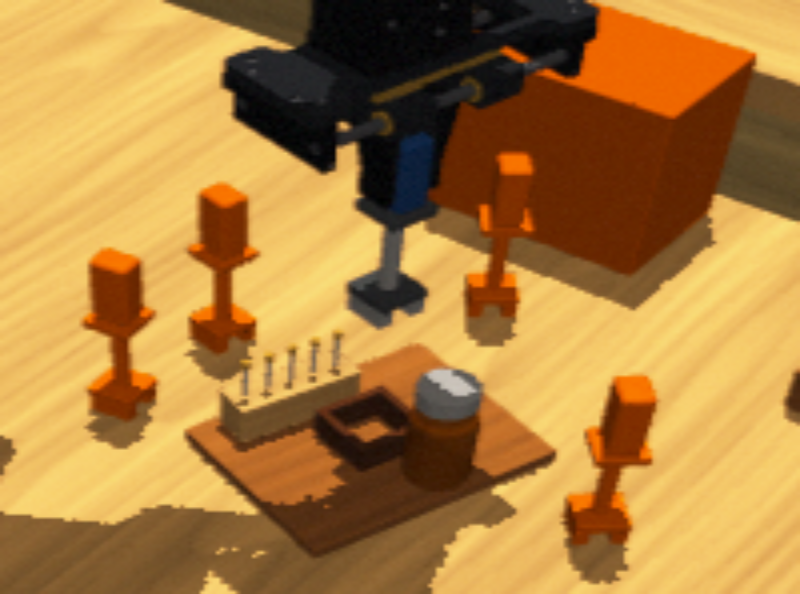

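View pics/wrist6.png

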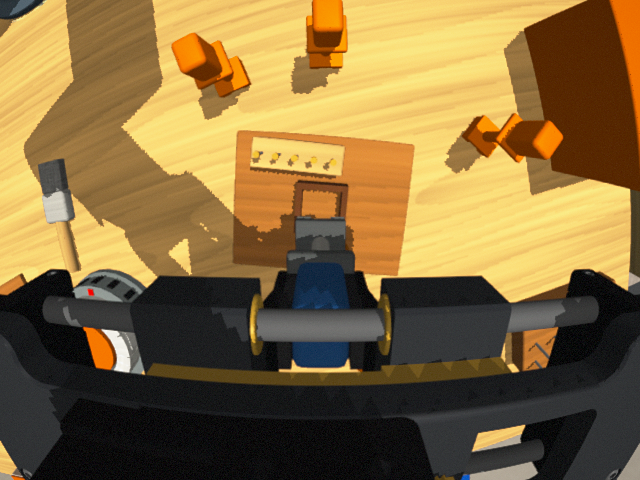

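Emit:
move_arm(
  rows=[19,-40,0,0,0,0,1,19,-40,0,0,0,0,1,19,-40,0,0,0,0,1,19,-40,0,0,0,0,1,19,-40,0,0,0,0,1,19,-40,0,0,0,0,1,19,-40,0,0,0,0,1,19,-40,0,0,0,0,1,0,0,0,0,0,0,1,0,0,0,0,0,0,1,0,0,0,0,0,0,1],
)

```text
time: 8.3
position: [0.632, -0.0065, 0.2412]
tool_rot: [0.128, 0.992, 0.0, -0.002]
ft_force: [-0.2, 0.0, -3.5]
grip_width: 0.0219
```

```bash
python3 - <<'E'
from h import *
o=robot.get_obs();st(o);c=robot.camera('wrist');save(c['color'],'wrist7.png');np.savez('pics/wrist7.npz',**c)
for th in['cap_rib','extractor','cap']:
  print(th,[(np.round(d['at']),round(d['conf'],2)) for d in robot.spot_point('wrist',th)[:3]])
P=wcloud(c,o);h=P[...,2];r=np.hypot(P[...,0]-.56,P[...,1]-.003)
m=(h>.094)&(h<.11)&(r<.045)&(c['color'].sum(-1)<150);Q=P[m];print(len(Q),Q.mean(0),cv2.minAreaRect((Q[:,:2]*1000).astype(np.float32)))
m=(abs(h-.08)<.004)&(r<.075);Q=P[m];print(len(Q),cv2.minEnclosingCircle((Q[:,:2]*1000).astype(np.float32)),np.median(Q[:,2]))
s=robot.camera('scene');save(s['color'],'s7.png')
E
```

```text
t 8.3 pos [632.   -6.5 241.2] yawy 75.25 tilt [-0.0041  0.0014 -1.    ] F [-0.2  0.  -3.5] M [ 0.11 -0.16  0.06] w 21.9 q6 -1.5
cap_rib []
extractor [(array([322., 235.]), 0.35)]
cap [(array([304., 139.]), 0.91), (array([ 40., 193.]), 0.45)]
603 [0.56650353 0.00248754 0.10097412] ((562.6868286132812, 4.013795852661133), (9.612491607666016, 53.93716812133789), 73.1087417602539)
10261 ((562.2066650390625, 4.219931125640869), 57.70878601074219) 0.07969917864799955
```

View pics/wrist7.png

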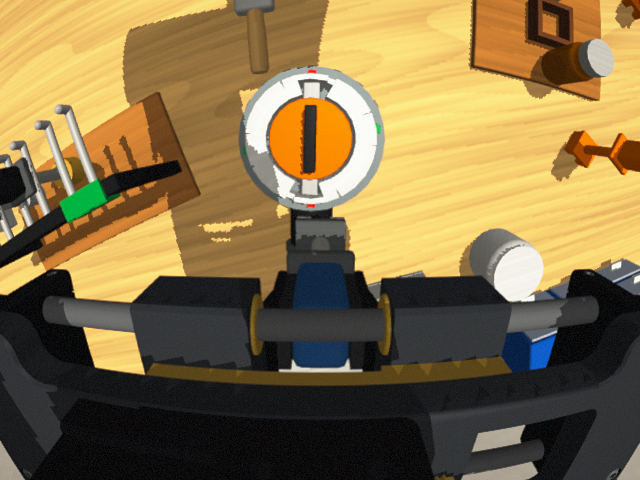

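View pics/s7.png

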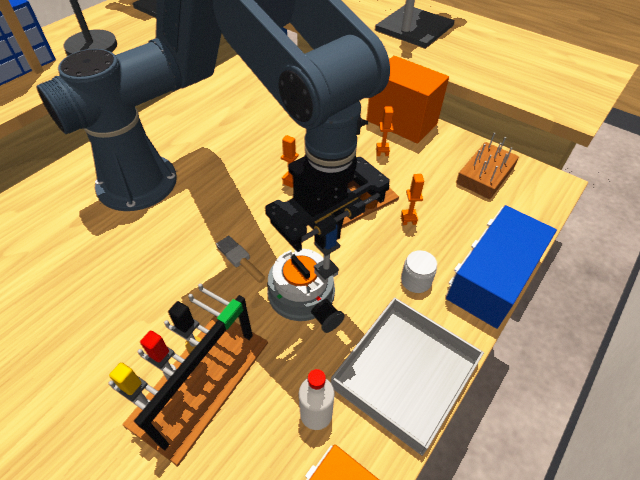

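Emit:
move_arm(
  rows=[-23,4,0,0,0,-0.035,1,-24,4,0,0,0,0,1,-24,3.5,0,0,0,0,1,0,0,-14,0,0,0,1,0,0,-10,0,0,0,1,0,0,0,0,0,0,1,0,0,0,0,0,0,1,0,0,0,0,0,0,1],
)

```text
time: 9.35
position: [0.5634, 0.0039, 0.2194]
tool_rot: [0.146, 0.989, -0.0, 0.001]
ft_force: [-0.6, 0.5, -1.6]
grip_width: 0.0218
```

```bash
python3 - <<'E'
from h import *
o=robot.get_obs();st(o)
s=robot.camera('scene');save(cv2.resize(s['color'][180:340,220:380],None,fx=3.7,fy=3.7,interpolation=cv2.INTER_CUBIC),'s8.png')
s=robot.camera('wrist');save(s['color'],'w8.png')
st(robot.get_obs())
E
```

```text
t 9.35 pos [563.4   3.9 219.4] yawy 73.23 tilt [ 1.2e-03 -2.0e-04 -1.0e+00] F [-0.6  0.5 -1.6] M [ 0.08 -0.16 -0.  ] w 21.8 q6 -1.47
t 9.45 pos [563.2   3.9 219.4] yawy 73.22 tilt [ 1.1e-03 -2.0e-04 -1.0e+00] F [-0.1  0.9 -2.6] M [ 0.07 -0.1  -0.  ] w 21.6 q6 -1.47
```

View pics/s8.png

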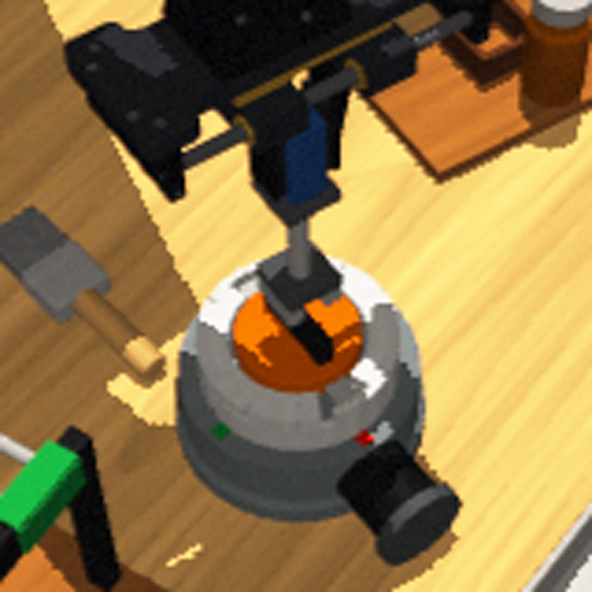

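View pics/w8.png

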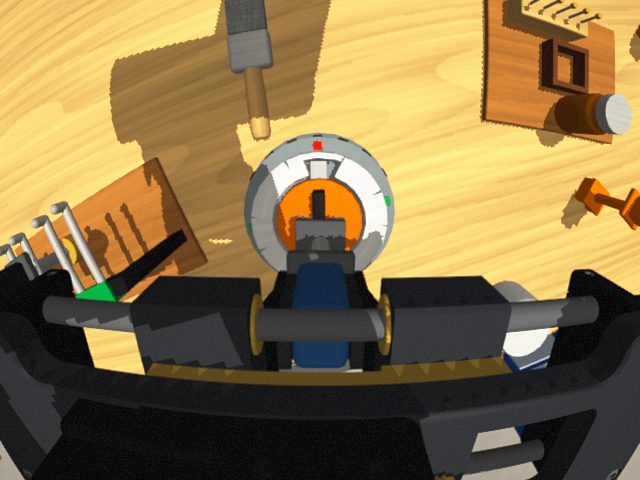

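Emit:
move_arm(
  rows=[-1,-0.3,-8,0,0,0,1,0,0,-8,0,0,0,1,0,0,-4,0,0,0,1,0,0,-4,0,0,0,1,0,0,0,0,0,0,1,0,0,0,0,0,0,1],
)

```text
time: 10.05
position: [0.5615, 0.0037, 0.1949]
tool_rot: [0.146, 0.989, 0.0, -0.0]
ft_force: [0.4, 0.3, -2.2]
grip_width: 0.0217
```

```bash
python3 - <<'E'
from h import *
st(robot.get_obs())
s=robot.camera('scene');save(cv2.resize(s['color'][180:340,220:380],None,fx=3.7,fy=3.7,interpolation=cv2.INTER_CUBIC),'s9.png')
st(robot.get_obs())
E
```

```text
t 10.05 pos [561.5   3.7 194.9] yawy 73.23 tilt [-1.e-04  0.e+00 -1.e+00] F [ 0.4  0.3 -2.2] M [ 0.03 -0.23 -0.02] w 21.7 q6 -1.47
t 10.1 pos [561.7   3.7 195.1] yawy 73.22 tilt [ 4.e-04 -1.e-04 -1.e+00] F [ 0.4  0.7 -2. ] M [ 0.07 -0.19 -0.06] w 21.8 q6 -1.47
```

View pics/s9.png

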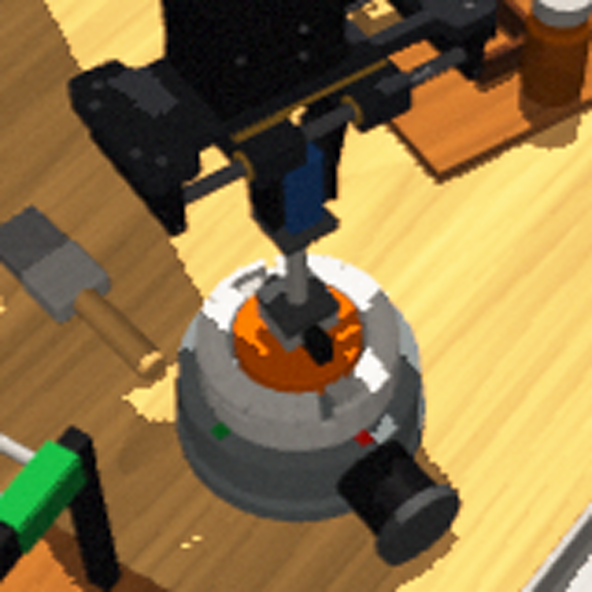

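Emit:
move_arm(
  rows=[0,0,-4,0,0,0,1,0,0,-4,0,0,0,1,0,0,-4,0,0,0,1,0,0,0,0,0,0,1],
  grip_force=60,
)

```text
time: 10.5
position: [0.562, 0.0036, 0.1834]
tool_rot: [0.146, 0.989, -0.0, 0.001]
ft_force: [0.1, 0.4, 4.1]
grip_width: 0.0219
```

```bash
python3 -c "
from h import *
st(robot.get_obs())"
```

```text
t 10.5 pos [562.    3.6 183.4] yawy 73.22 tilt [ 1.1e-03 -2.0e-04 -1.0e+00] F [0.1 0.4 4.1] M [0.16 0.02 0.04] w 21.9 q6 -1.47
```

Emit:
move_arm(
  rows=[0,0,-3,0,0,0,1,0,0,-4,0,0,0,1,0,0,0,0,0,0,1,0,0,0,0,0,0,1],
)

```text
time: 10.9
position: [0.5621, 0.0036, 0.1774]
tool_rot: [0.146, 0.989, -0.0, 0.001]
ft_force: [-1.8, 0.6, 9.0]
grip_width: 0.0219
```

```bash
python3 - <<'E'
from h import *
st(robot.get_obs())
s=robot.camera('scene');save(cv2.resize(s['color'][180:340,220:380],None,fx=3.7,fy=3.7,interpolation=cv2.INTER_CUBIC),'s10.png')
st(robot.get_obs())
E
```

```text
t 10.9 pos [562.1   3.6 177.4] yawy 73.23 tilt [ 1.6e-03 -3.0e-04 -1.0e+00] F [-1.8  0.6  9. ] M [0.18 0.28 0.01] w 21.9 q6 -1.47
t 10.95 pos [562.    3.6 177.5] yawy 73.23 tilt [ 1.6e-03 -4.0e-04 -1.0e+00] F [-0.6  0.1  7.5] M [ 0.19  0.27 -0.03] w 21.9 q6 -1.47
```

View pics/s10.png

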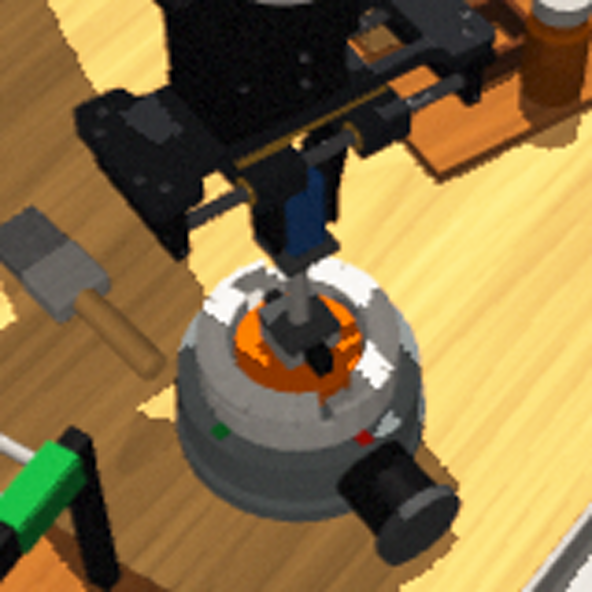

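```bash
python3 - <<'E'
from h import *
def orange(cam,n):
    P=cloud(cam);hsv=cv2.cvtColor(cam['color'],cv2.COLOR_RGB2HSV)
    m=(hsv[...,0]<15)&(hsv[...,1]>180)&(hsv[...,2]>80)&(np.hypot(P[...,0]-.562,P[...,1]-.003)<.034)&(cam['z_map']>0);Q=P[m];print(n,len(Q),np.percentile(Q[:,2],[10,50,90]))
    C=cam['color'].astype(int).sum(-1);m=(C<150)&(np.hypot(P[...,0]-.562,P[...,1]-.003)<.03)&(np.hypot(P[...,0]-.562,P[...,1]-.003)>.018)
    print(' blk',np.percentile(P[m][:,2],[10,50,90]))
for f in['scene']:
    orange(np.load('pics/'+f+'1.npz'),'start')
orange(robot.camera('scene'),'now');st(robot.get_obs())
E
```

```text
start 526 [0.0819223  0.08383463 0.08557861]
 blk [0.08751083 0.09921578 0.10262552]
now 261 [0.07066795 0.07256213 0.07449646]
 blk [0.10004303 0.29576239 0.44668327]
t 11.0 pos [562.    3.6 177.5] yawy 73.23 tilt [ 1.7e-03 -4.0e-04 -1.0e+00] F [-2.2 -0.2  8.5] M [0.17 0.32 0.02] w 21.4 q6 -1.47
```

Emit:
move_arm(
  rows=[0,0.3,-2,0,0,0,1,0,0,0,0,0,-0.08,1,0,0,0,0,0,-0.1,1,0,0,0,0,0,-0.1,1,0,0,0,0,0,-0.1,1,0,0,0,0,0,-0.1,1,0,0,0,0,0,-0.1,1,0,0,0,0,0,-0.1,1,0,0,0,0,0,-0.1,1,0,0,0,0,0,0,1],
)

```text
time: 12.0
position: [0.5621, 0.0033, 0.1758]
tool_rot: [0.512, 0.859, -0.0, 0.001]
ft_force: [-2.0, -1.0, 9.5]
grip_width: 0.0217
```

```bash
python3 - <<'E'
from h import *
st(robot.get_obs())
s=robot.camera('scene');save(cv2.resize(s['color'][180:340,220:380],None,fx=3.7,fy=3.7,interpolation=cv2.INTER_CUBIC),'s11.png')
st(robot.get_obs())
E
```

```text
t 12.0 pos [562.1   3.3 175.8] yawy 28.47 tilt [ 0.0019 -0.0017 -1.    ] F [-2.  -1.   9.5] M [-0.26  0.4  -0.  ] w 21.7 q6 -0.69
t 12.05 pos [562.1   3.3 175.8] yawy 28.55 tilt [ 0.002  -0.0016 -1.    ] F [-1.9 -1.2 10.1] M [-0.22  0.44  0.03] w 21.4 q6 -0.69
```

View pics/s11.png

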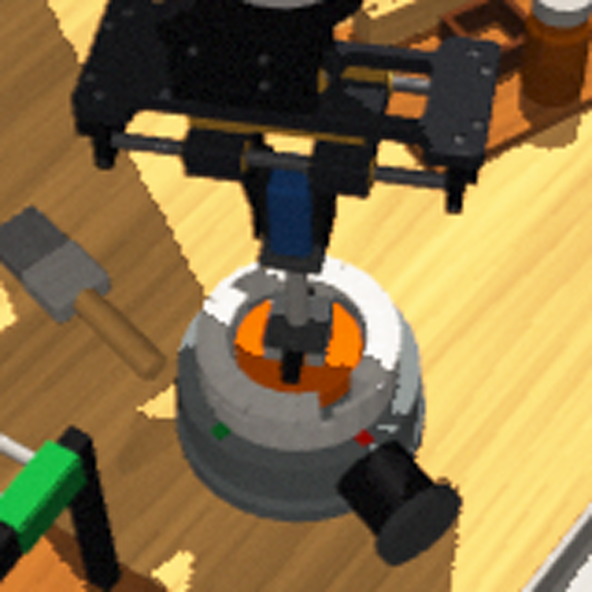

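Emit:
move_arm(
  rows=[0,0.4,0,0,0,-0.1,1,0,0,0,0,0,-0.1,1,0,0,0,0,0,-0.1,1,0,0,0,0,0,-0.1,1,0,0,0,0,0,-0.1,1,0,0,0,0,0,-0.1,1,0,0,0,0,0,-0.05,1,0,0,0,0,0,0,1],
)

```text
time: 12.85
position: [0.5619, 0.0032, 0.1758]
tool_rot: [0.759, 0.651, -0.0, 0.002]
ft_force: [-2.0, -2.5, 9.3]
grip_width: 0.022
```

```bash
python3 -c "
from h import *
st(robot.get_obs())"
```

```text
t 12.85 pos [561.9   3.2 175.8] yawy -8.7 tilt [ 0.0015 -0.0027 -1.    ] F [-2.  -2.5  9.3] M [-0.58  0.54  0.01] w 22.0 q6 -0.04
```

Emit:
move_arm(
  rows=[0,0,0,0,0,-0.05,1,0,0,0,0,0,-0.05,1,0,0,0,0,0,-0.05,1,0,0,0,0,0,0,1],
)

```text
time: 13.25
position: [0.5617, 0.0034, 0.1758]
tool_rot: [0.805, 0.593, -0.0, 0.001]
ft_force: [-2.6, -1.5, 9.9]
grip_width: 0.0218
```

```bash
python3 - <<'E'
from h import *
st(robot.get_obs())
s=robot.camera('scene');save(cv2.resize(s['color'][180:340,220:380],None,fx=3.7,fy=3.7,interpolation=cv2.INTER_CUBIC),'s12.png')
st(robot.get_obs())
E
```

```text
t 13.25 pos [561.7   3.4 175.8] yawy -17.21 tilt [ 9.0e-04 -2.7e-03 -1.0e+00] F [-2.6 -1.5  9.9] M [-0.45  0.66  0.38] w 21.8 q6 0.11
t 13.3 pos [561.7   3.4 175.8] yawy -17.18 tilt [ 0.001  -0.0027 -1.    ] F [-2.9 -1.7 10.4] M [-0.48  0.65  0.32] w 21.7 q6 0.11
```

View pics/s12.png

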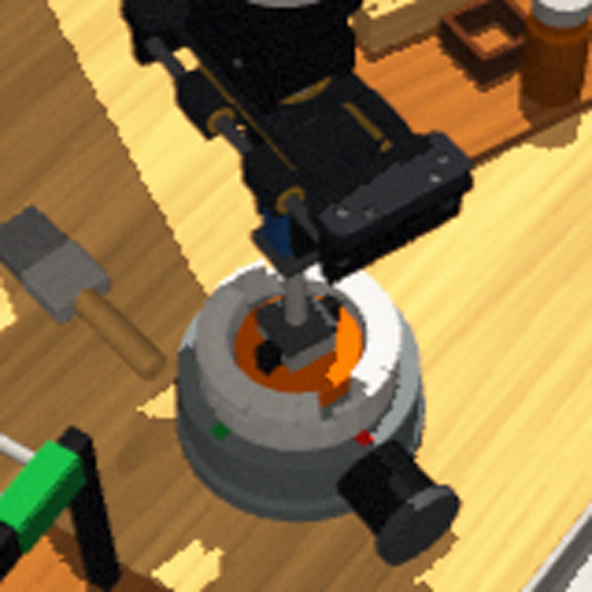

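Emit:
move_arm(
  rows=[0,0,0,0,0,-0.03,1,0,0,0,0,0,0,1,0,0,0,0,0,0,1],
)

```text
time: 13.6
position: [0.5617, 0.0034, 0.1758]
tool_rot: [0.813, 0.582, -0.001, 0.002]
ft_force: [-1.9, -1.4, 10.0]
grip_width: 0.0215
```

```bash
python3 - <<'E'
from h import *
st(robot.get_obs())
E
```

```text
t 13.6 pos [561.7   3.4 175.8] yawy -18.76 tilt [ 9.0e-04 -3.2e-03 -1.0e+00] F [-1.9 -1.4 10. ] M [-0.34  0.58  0.77] w 21.5 q6 0.14
```

Emit:
move_arm(
  rows=[0,0,0,0,0,0.04,1,0,0,2,0,0,0,1,0,0,3,0,0,0,1,0,0,3,0,0,0,1,0,0,3,0,0,0,1,0,0,3,0,0,0,1,0,0,0,0,0,0,1],
)

```text
time: 14.3
position: [0.5617, 0.0042, 0.1875]
tool_rot: [0.802, 0.597, -0.0, 0.0]
ft_force: [1.1, -3.4, -3.7]
grip_width: 0.0215
```

```bash
python3 - <<'E'
from h import *
st(robot.get_obs())
E
```

```text
t 14.3 pos [561.7   4.2 187.5] yawy -16.73 tilt [ 1.e-04 -4.e-04 -1.e+00] F [ 1.1 -3.4 -3.7] M [-0.83 -0.3   0.12] w 21.5 q6 0.1
```

Emit:
move_arm(
  rows=[0,0,4,0,0,0,1,0,0,4,0,0,0,1,0,0,8,0,0,0,1,0,0,10,0,0,0,1,0,0,20,0,0,0,1,0,0,20,0,0,0,1,0,0,0,0,0,0,1],
)

```text
time: 15.0
position: [0.5631, 0.0045, 0.2578]
tool_rot: [0.802, 0.597, 0.002, 0.002]
ft_force: [0.8, 0.2, -2.1]
grip_width: 0.0222
```

```bash
python3 - <<'E'
from h import *
st(robot.get_obs())
s=robot.camera('scene');save(cv2.resize(s['color'][180:340,220:380],None,fx=3.7,fy=3.7,interpolation=cv2.INTER_CUBIC),'s13.png')
t=robot.camera('top');save(cv2.resize(t['color'][170:290,270:390],None,fx=4,fy=4,interpolation=cv2.INTER_CUBIC),'t13.png')
for cam in(s,t):
    P=cloud(cam);hsv=cv2.cvtColor(cam['color'],cv2.COLOR_RGB2HSV);C=cam['color'].astype(int).sum(-1);r=np.hypot(P[...,0]-.562,P[...,1]-.003)
    m=(hsv[...,0]<15)&(hsv[...,1]>180)&(hsv[...,2]>80)&(r<.034)&(cam['z_map']>0);Q=P[m];print(len(Q),np.percentile(Q[:,2],[10,50,90]) if len(Q) else '')
    m=(r<.035)&(P[...,2]>.09)&(P[...,2]<.108)&(C<180);Q=P[m];print(len(Q),np.percentile(Q[:,2],[10,50,90]),cv2.minAreaRect((Q[:,:2]*1000).astype(np.float32)))
E
```

```text
t 15.0 pos [563.1   4.5 257.8] yawy -16.73 tilt [ 6.5e-03 -6.0e-04 -1.0e+00] F [ 0.8  0.2 -2.1] M [ 0.03 -0.08 -0.04] w 22.2 q6 0.1
361 [0.07903701 0.08096835 0.08294567]
151 [0.09337579 0.09793461 0.1004827 ] ((561.9970092773438, 3.5878543853759766), (56.492767333984375, 11.251673698425293), 83.82347106933594)
0 Traceback (most recent call last):
  File "<stdin>", line 8, in <module>
    return _quantile_unchecked(
        a, q, axis, out, overwrite_input, method, keepdims, weights)
    return _ureduce(a,
                    func=_quantile_ureduce_func,
    ...<5 lines>...
                    overwrite_input=overwrite_input,
                    method=method)
    r = func(a, **kwargs)
    result = _quantile(arr,
                       quantiles=q,
    ...<2 lines>...
                       out=out,
                       weights=wgt)
    slices_having_nans = np.isnan(arr[-1, ...])
                                  ~~~^^^^^^^^^
IndexError: index -1 is out of bounds for axis 0 with size 0
```

View pics/s13.png

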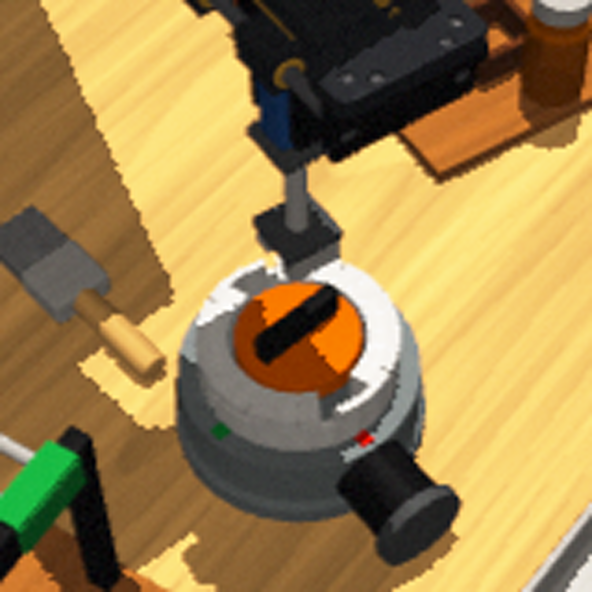

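View pics/t13.png

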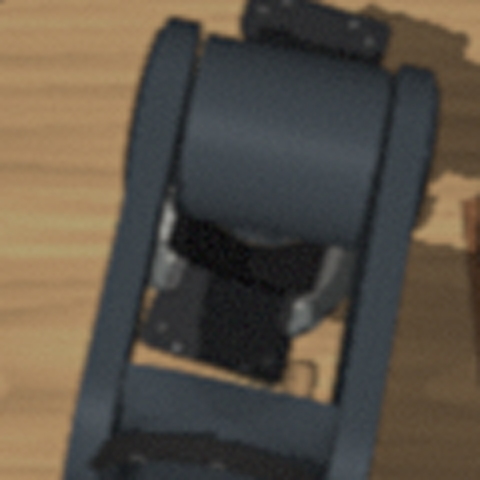

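```bash
python3 - <<'E'
from h import *
for f in['scene','top']:
    c=np.load('pics/%s1.npz'%f);P=cloud(c);hsv=cv2.cvtColor(c['color'],cv2.COLOR_RGB2HSV)
    R=(P[...,1]<-.1)&(P[...,1]>-.5)&(P[...,0]>.4)&(P[...,0]<.7)
    g=R&(hsv[...,0]>40)&(hsv[...,0]<85)&(hsv[...,1]>120)&(P[...,2]>.12);
    Q=P[g];print(f,'tag',len(Q),Q.mean(0) if len(Q) else '')
    top=Q[Q[:,2]>np.percentile(Q[:,2],60)];print(top.mean(0),cv2.minAreaRect((top[:,:2]*1000).astype(np.float32)))
    b=R&(P[...,2]>.140)&(P[...,2]<.158)&(P[...,1]<-.1)&(c['color'].max(-1)<60)
    Q=P[b];print('bar',len(Q));
    v=cv2.fitLine(Q[:,:2].astype(np.float32),cv2.DIST_HUBER,0,.001,.001).ravel();print(v,np.degrees(np.arctan2(v[1],v[0])))
    p=R&(P[...,2]>.135)&(P[...,2]<.17)&(P[...,1]>-.2)&(hsv[...,1]<60)&(hsv[...,2]>70)
    Q=P[p];print('prong',len(Q),Q[::max(1,len(Q)//14)])
    # hung tool tops
    for n,lo,hi in(('red',170,180),('yel',20,32)):
        m=R&(hsv[...,0]>=lo)&(hsv[...,0]<=hi)&(hsv[...,1]>180)&(P[...,2]>.19);Q=P[m]
        if len(Q):print(n,len(Q),Q.mean(0))
    m=R&(P[...,2]>.2)&(P[...,2]<.22)&(c['color'].max(-1)<60);Q=P[m];print('blk',len(Q),Q.mean(0) if len(Q) else '')
E
```

```text
scene tag 455 [ 0.5566415  -0.18981883  0.15056694]
[ 0.55087406 -0.18480396  0.15799417] ((546.1997680664062, -209.66293334960938), (109.46257019042969, 29.096820831298828), 75.40306091308594)
bar 1726
[ 0.11460929 -0.99341065  0.5657105  -0.27913362] -83.41891
prong 230 [[ 0.47624896 -0.17532771  0.16218931]
 [ 0.47951984 -0.17846186  0.15266876]
 [ 0.48846014 -0.17517002  0.15053523]
 [ 0.49613146 -0.17307843  0.14866445]
 [ 0.50060605 -0.17492164  0.14860287]
 [ 0.50740195 -0.17427273  0.14772348]
 [ 0.48457827 -0.19861725  0.14928012]
 [ 0.52386767 -0.1702757   0.14884671]
 [ 0.53174636 -0.16388633  0.14514137]
 [ 0.5007102  -0.19675239  0.14954176]
 [ 0.50330689 -0.19938259  0.14881929]
 [ 0.51791153 -0.19377152  0.14961543]
 [ 0.51965452 -0.19842015  0.1473431 ]
 [ 0.52844562 -0.19708843  0.14790806]
 [ 0.53656042 -0.19542942  0.14735565]]
red 2 [ 0.53383305 -0.29732551  0.20457412]
yel 417 [ 0.53352355 -0.36916665  0.2068245 ]
blk 251 [ 0.51847856 -0.24749303  0.20898903]
top tag 129 [ 0.5532617  -0.18107682  0.15440859]
[ 0.55216876 -0.18165442  0.15738343] ((552.4788208007812, -181.6307373046875), (14.200292587280273, 44.96166229248047), 1.6312439441680908)
bar 521
[ 0.10738294 -0.99421775  0.5651124  -0.2906062 ] -83.83552
prong 147 [[ 0.5441114  -0.19297959  0.1418599 ]
 [ 0.53824786 -0.16748953  0.15362416]
 [ 0.53676646 -0.19689756  0.14678545]
 [ 0.53135301 -0.17249365  0.15205568]
 [ 0.52683684 -0.1686302   0.14693082]
 [ 0.52468726 -0.19388002  0.15102486]
 [ 0.51993216 -0.16929507  0.14304285]
 [ 0.51511243 -0.17126717  0.1457841 ]
 [ 0.51027691 -0.1708802   0.14848315]
 [ 0.50547021 -0.17052692  0.15096761]
 [ 0.50088193 -0.1711161   0.147478  ]
 [ 0.49625535 -0.1759268   0.14709932]
 [ 0.49189835 -0.19932296  0.14820016]
 [ 0.48440693 -0.17552332  0.1501838 ]
 [ 0.47726315 -0.17459812  0.15626346]]
red 1 [ 0.52674411 -0.29647357  0.19033024]
blk 120 [ 0.51454022 -0.24634436  0.20973035]
```

Cap locked: rib height about 99 mm, turned about 79°. Now to a stand-off in front of the free fork, which has the green tag at scene (230,313).

Emit:
move_arm(
  rows=[0,0,40,0,0,0,1,-25,-20,10,0,0,0.08,1,-25,-40,0,0,0,0.08,1,-25,-40,0,0,0,0.08,1,-25,-40,0,0,0,0.08,1,-25,-40,0,0,0,0.08,1,-3,-19,0,0,0,0,1,0,0,0,0,0,0,1,0,0,0,0,0,0,1],
)

```text
time: 16.0
position: [0.4328, -0.194, 0.3031]
tool_rot: [0.668, 0.744, 0.0, -0.002]
ft_force: [-0.1, 0.9, -3.3]
grip_width: 0.0214
```

```bash
python3 - <<'E'
from h import *
o=robot.get_obs();st(o)
s=robot.camera('wrist');save(s['color'],'w14.png');np.savez('pics/w14.npz',**s)
t=robot.camera('top');save(cv2.resize(t['color'][170:290,290:490],None,fx=4,fy=4,interpolation=cv2.INTER_CUBIC),'t14.png')
t=robot.camera('scene');save(t['color'],'s14.png')
for n in ['wrist','scene','top']: print([(np.round(d['at'],1),round(d['conf'],2)) for d in robot.spot_point(n,'free_place')[:3]])
E
```

```text
t 16.0 pos [ 432.8 -194.   303.1] yawy 6.1 tilt [-0.0018  0.0025 -1.    ] F [-0.1  0.9 -3.3] M [ 0.05 -0.09 -0.03] w 21.4 q6 -0.77
[]
[]
[]
```

View pics/w14.png

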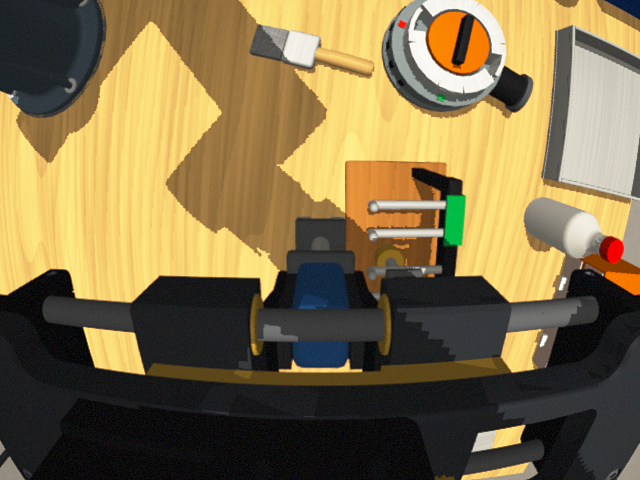

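View pics/s14.png

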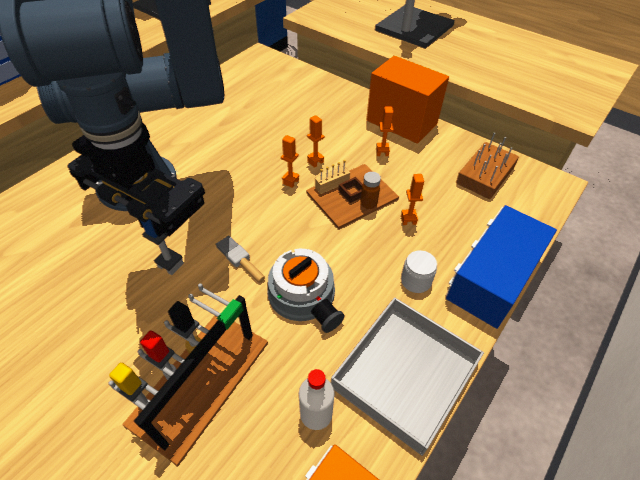

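View pics/t14.png

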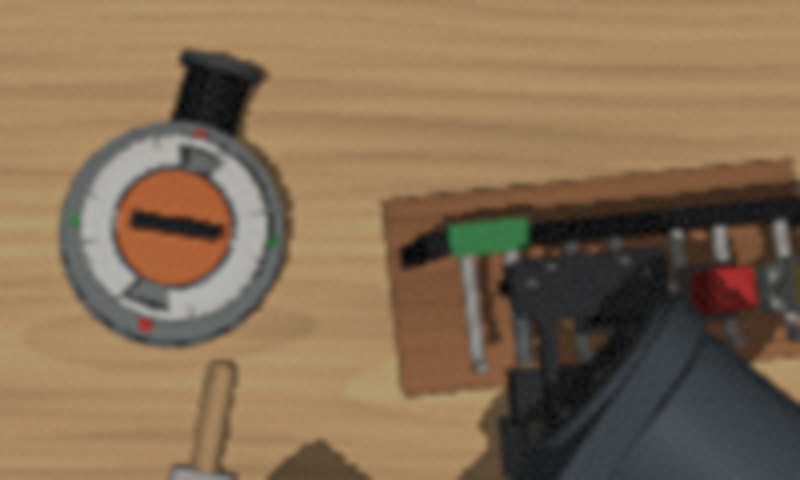

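```bash
python3 - <<'E'
from h import *
import json
c=np.load('pics/w14.npz')
o=dict(position=np.array([.4328,-.194,.3031]),tool_rot=Ro.from_matrix(Ro.from_euler('z',6.1-90,degrees=True).as_matrix()@np.diag([1,-1,-1])).as_quat())
# check orientation: yawy
R=Ro.from_quat(o['tool_rot']).as_matrix();print(R)
if abs(yawy(o)-6.1)>1: o['tool_rot']=Ro.from_euler('z',6.1+90,degrees=True).__mul__(Ro.from_matrix(np.diag([1,-1,-1.]))).as_quat()
print(yawy(o))
P=wcloud(c,o);z=c['z_map']
hsv=cv2.cvtColor(c['color'],cv2.COLOR_RGB2HSV)
v,u=np.mgrid[:480,:640]
yaw=np.radians(6.4);ex=np.array([np.cos(yaw),np.sin(yaw)]);ey=np.array([-ex[1],ex[0]])
for a,b in((195,218),(224,246),(262,278)):
    m=(v>a)&(v<b)&(u>362)&(u<448)&(hsv[...,1]<70)&(hsv[...,2]>60)&(P[...,2]>.135)&(P[...,2]<.175)
    Q=P[m];ss=Q[:,:2]@ex*1000;tt=Q[:,:2]@ey*1000;print(len(Q),'s',ss.min(),np.percentile(ss,2),ss.max(),'t',np.percentile(tt,[5,50,95]),'z',np.percentile(Q[:,2],[5,50,95]))
    l=cv2.fitLine(Q[:,:2].astype(np.float32),cv2.DIST_HUBER,0,.001,.001).ravel();print(np.degrees(np.arctan2(l[1],l[0])))
g=(hsv[...,0]>40)&(hsv[...,0]<85)&(hsv[...,1]>120)&(P[...,2]>.14)&(u>400)&(u<480)&(v>180)&(v<260);Q=P[g]
ss=Q[:,:2]@ex*1000;tt=Q[:,:2]@ey*1000;print('tag',len(Q),np.percentile(ss,[2,50,98]),np.percentile(tt,[2,50,98]),np.percentile(Q[:,2],[5,50,95]))
tcp=np.array([432.8,-194]);print('tcp',tcp@ex,tcp@ey)
E
```

```text
[[ 0.10626407 -0.99433794  0.        ]
 [-0.99433794 -0.10626407 -0.        ]
 [ 0.          0.         -1.        ]]
6.100000000000004
655 s 450.90133238935573 452.12602247483875 523.8251556721913 t [-230.00466195 -226.28093493 -223.59885597] z [0.1462261  0.14858752 0.160115  ]
6.616045
658 s 450.94953947307715 452.13736325213466 522.2540349379786 t [-255.59401532 -251.8396283  -249.27321519] z [0.14630138 0.14874744 0.15988635]
5.681773
508 s 451.43925750613437 452.16145337723475 524.0996585079205 t [-290.82831628 -286.68071262 -284.99034583] z [0.14567676 0.14909622 0.16007456]
6.0667076
tag 1024 [521.07283763 528.95018014 538.60182977] [-263.95306833 -239.21430807 -216.97492272] [0.15078634 0.15415007 0.15534373]
tcp 408.477782564679 -241.03473017605336
```

Emit:
move_arm(
  rows=[0,1.8,-35,0,0,0.005,1,0,0,-35,0,0,0,1,0,0,-35,0,0,0,1,0,0,-10,0,0,0,1,0,0,0,0,0,0,1,0,0,0,0,0,0,1],
)

```text
time: 16.9
position: [0.4346, -0.1933, 0.1901]
tool_rot: [0.666, 0.746, 0.0, 0.001]
ft_force: [-0.4, -0.7, -2.7]
grip_width: 0.0218
```

```bash
python3 - <<'E'
from h import *
o=robot.get_obs();st(o)
s=robot.camera('wrist');save(s['color'],'w15.png')
t=robot.camera('scene');save(cv2.resize(t['color'][190:370,100:300],None,fx=4,fy=3.3,interpolation=cv2.INTER_CUBIC),'s15.png')
P=wcloud(s,o);hsv=cv2.cvtColor(s['color'],cv2.COLOR_RGB2HSV)
yaw=np.radians(6.2);ex=np.array([np.cos(yaw),np.sin(yaw)]);ey=np.array([-ex[1],ex[0]])
p=o['position'][:2]*1000;print('tcp s,t',p@ex,p@ey)
v,u=np.mgrid[:480,:640]
m=(P[...,2]>.135)&(P[...,2]<.175)&(hsv[...,1]<70)&(hsv[...,2]>60)&(P[...,0]>.45)&(P[...,0]<.53)&(P[...,1]>-.212)&(P[...,1]<-.15)
Q=P[m];tt=Q[:,:2]@ey*1000;print(np.histogram(tt,bins=np.arange(-262,-214,2)))
ss=Q[:,:2]@ex*1000;print(np.percentile(ss,[1,99]))
# collar/head pixels of key: dark pts by height
for lo,hi in((.08,.115),(.115,.16)):
    m=(np.hypot(P[...,0]-o['position'][0],P[...,1]-o['position'][1])<.03)&(P[...,2]>lo)&(P[...,2]<hi);Q=P[m]
    if len(Q):ss=Q[:,:2]@ex*1000;tt=Q[:,:2]@ey*1000;print('key',lo,len(Q),np.percentile(ss,[2,50,98]),np.percentile(tt,[2,50,98]))
E
```

```text
t 16.9 pos [ 434.6 -193.3  190.1] yawy 6.5 tilt [ 0.0019 -0.0014 -1.    ] F [-0.4 -0.7 -2.7] M [-0.01 -0.14  0.01] w 21.8 q6 -0.77
tcp s,t 411.18684049498955 -239.10820459185913
(array([  0,   0,   0,   0,   0,   0,   1,  93,   0,   0,   0,   0,   0,
         0,   0,   0,  48, 238, 315, 388, 217,   0,   0]), array([-262, -260, -258, -256, -254, -252, -250, -248, -246, -244, -242,
       -240, -238, -236, -234, -232, -230, -228, -226, -224, -222, -220,
       -218, -216]))
[451.57978586 507.94971448]
key 0.08 1449 [395.42681116 411.52238074 428.42097038] [-241.46046269 -229.54991944 -221.55945884]
key 0.115 170 [407.08721571 412.16589743 417.90606844] [-236.47083629 -233.28719308 -232.39732382]
```

View pics/w15.png

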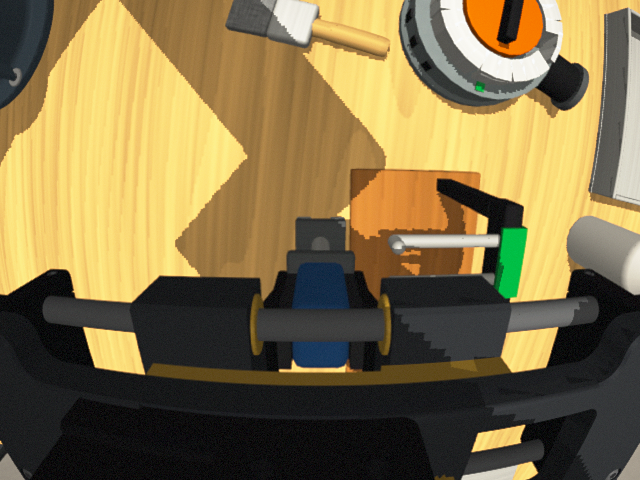

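View pics/s15.png

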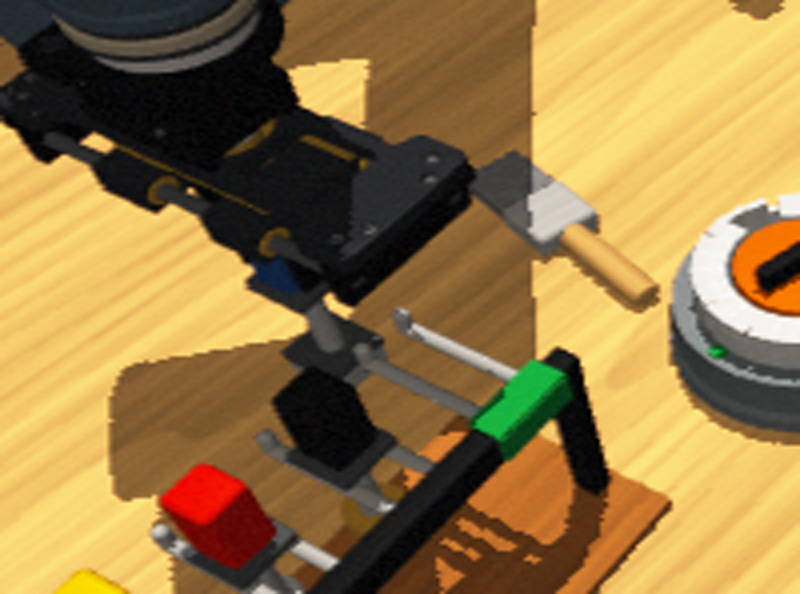

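Emit:
move_arm(
  rows=[12,1.6,0,0,0,0,1,12,1.4,0,0,0,0,1,12,1.3,0,0,0,0,1,12,1.3,0,0,0,0,1,0,0,0,0,0,0,1,0,0,0,0,0,0,1],
)

```text
time: 17.6
position: [0.4816, -0.1869, 0.1887]
tool_rot: [0.666, 0.746, -0.0, -0.0]
ft_force: [0.5, -0.3, -2.1]
grip_width: 0.0218
```

```bash
python3 - <<'E'
from h import *
o=robot.get_obs();st(o)
t=robot.camera('scene');save(cv2.resize(t['color'][210:370,120:300],None,fx=4,fy=3.7,interpolation=cv2.INTER_CUBIC),'s16.png')
yaw=np.radians(6.2);ex=np.array([np.cos(yaw),np.sin(yaw)]);ey=np.array([-ex[1],ex[0]])
p=o['position'][:2]*1000;print('tcp s,t',p@ex,p@ey)
s=robot.camera('wrist');save(s['color'],'w16.png')
E
```

```text
t 17.6 pos [ 481.6 -186.9  188.7] yawy 6.53 tilt [-1.e-03  4.e-04 -1.e+00] F [ 0.5 -0.3 -2.1] M [ 0.04 -0.04  0.  ] w 21.8 q6 -0.7
tcp s,t 458.57304645967145 -237.77237491266328
```

View pics/s16.png

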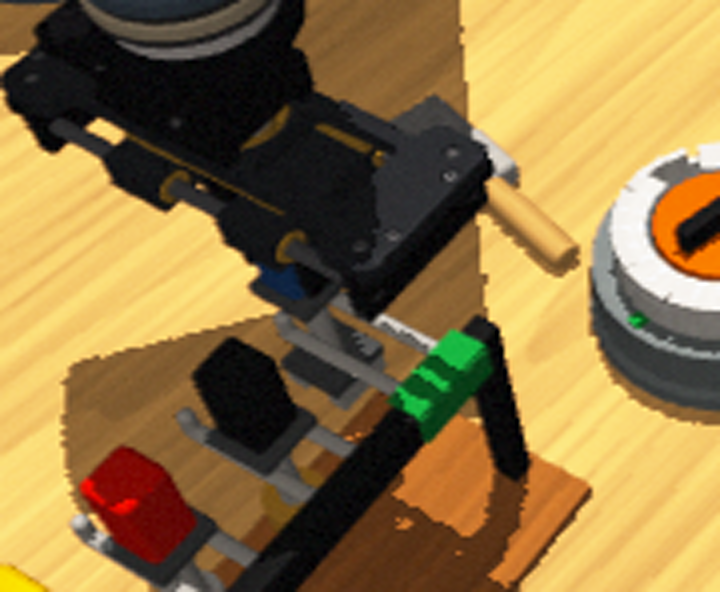

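View pics/w16.png

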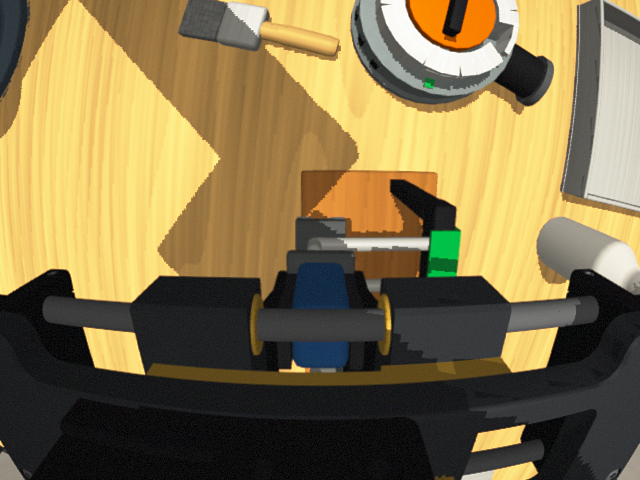

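Emit:
move_arm(
  rows=[9,0.8,0,0,0,0,1,9,0.8,0,0,0,0,1,7.5,0.7,0,0,0,-0.005,1,0,0,0,0,0,0,1,0,0,0,0,0,0,1],
)

```text
time: 18.2
position: [0.507, -0.1847, 0.1889]
tool_rot: [0.668, 0.744, -0.0, -0.0]
ft_force: [0.0, -0.5, -2.0]
grip_width: 0.0214
```

```bash
python3 - <<'E'
from h import *
o=robot.get_obs();st(o)
t=robot.camera('scene');save(cv2.resize(t['color'][210:370,120:300],None,fx=4,fy=3.7,interpolation=cv2.INTER_CUBIC),'s17.png')
yaw=np.radians(6.2);ex=np.array([np.cos(yaw),np.sin(yaw)]);ey=np.array([-ex[1],ex[0]])
p=o['position'][:2]*1000;print('tcp s,t',p@ex,p@ey)
s=robot.camera('wrist');save(s['color'],'w17.png')
P=wcloud(s,o)
v,u=np.mgrid[:480,:640]
hsv=cv2.cvtColor(s['color'],cv2.COLOR_RGB2HSV)
m=(P[...,2]>.143)&(P[...,2]<.155)&(hsv[...,1]<70)&(hsv[...,2]>60)&(P[...,0]>.48)&(P[...,0]<.54)&(P[...,1]>-.185)&(P[...,1]<-.15)
tt=P[m][:,:2]@ey*1000;print('prong t',np.percentile(tt,[5,50,95]))
m=(np.hypot(P[...,0]-o['position'][0],P[...,1]-o['position'][1])<.03)&(P[...,2]>.08)&(P[...,2]<.115);Q=P[m];tt=Q[:,:2]@ey*1000;print('head t',np.percentile(tt,[2,98]))
E
```

```text
t 18.2 pos [ 507.  -184.7  188.9] yawy 6.22 tilt [-5.e-04  1.e-04 -1.e+00] F [ 0.  -0.5 -2. ] M [ 0.01 -0.1   0.04] w 21.4 q6 -0.66
tcp s,t 484.13036175823305 -238.42526864774607
prong t [-228.07526376 -224.21578943 -221.54272734]
head t [-231.2376679  -220.65239602]
```

View pics/s17.png

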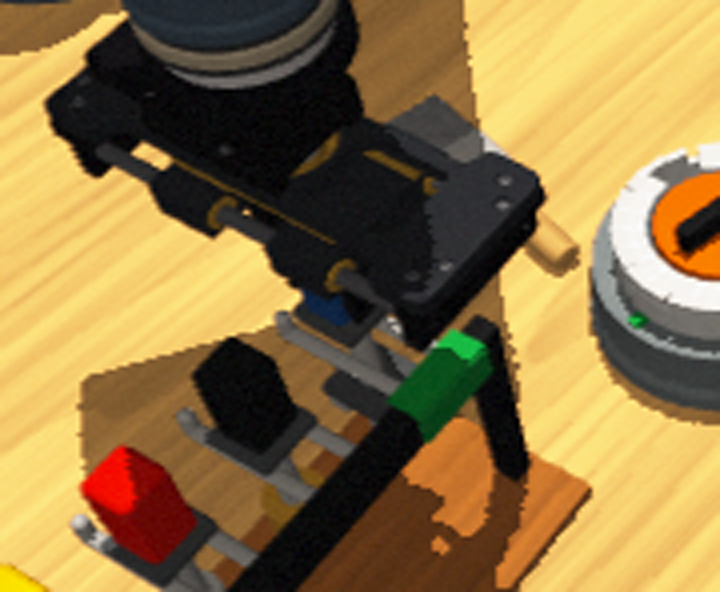

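View pics/w17.png

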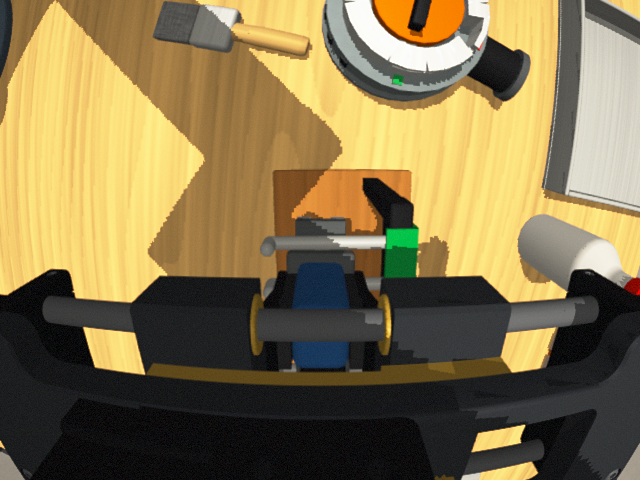

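Emit:
move_arm(
  rows=[0,0,-7,0,0,0,1,0,0,-7,0,0,0,1,0,0,-4,0,0,0,1,0,0,-2,0,0,0,1,0,0,0,0,0,0,1],
)

```text
time: 18.8
position: [0.5067, -0.1847, 0.1685]
tool_rot: [0.668, 0.744, -0.0, -0.001]
ft_force: [0.4, 0.4, -1.5]
grip_width: 0.0218
```

```bash
python3 - <<'E'
from h import *
o=robot.get_obs();st(o)
E
```

```text
t 18.8 pos [ 506.7 -184.7  168.5] yawy 6.18 tilt [-9.e-04  6.e-04 -1.e+00] F [ 0.4  0.4 -1.5] M [-0.01 -0.12 -0.02] w 21.8 q6 -0.66
```

Emit:
move_arm(
  rows=[0,0,-1.5,0,0,0,1,0,0,-1,0,0,0,1,0,0,0,0,0,0,1,0,0,0,0,0,0,1],
)

```text
time: 19.2
position: [0.5071, -0.185, 0.1669]
tool_rot: [0.668, 0.744, 0.0, 0.0]
ft_force: [-0.3, 0.5, 0.8]
grip_width: 0.0214
```

```bash
python3 - <<'E'
from h import *
o=robot.get_obs();st(o)
t=robot.camera('scene');save(cv2.resize(t['color'][210:370,120:300],None,fx=4,fy=3.7,interpolation=cv2.INTER_CUBIC),'s18.png');st(robot.get_obs())
E
```

```text
t 19.2 pos [ 507.1 -185.   166.9] yawy 6.19 tilt [ 6.e-04 -4.e-04 -1.e+00] F [-0.3  0.5  0.8] M [ 0.06 -0.02  0.08] w 21.4 q6 -0.66
t 19.25 pos [ 507.2 -185.   166.9] yawy 6.19 tilt [ 6.e-04 -4.e-04 -1.e+00] F [-1.  -0.5  0.4] M [ 0.04  0.02 -0.03] w 21.6 q6 -0.66
```

View pics/s18.png

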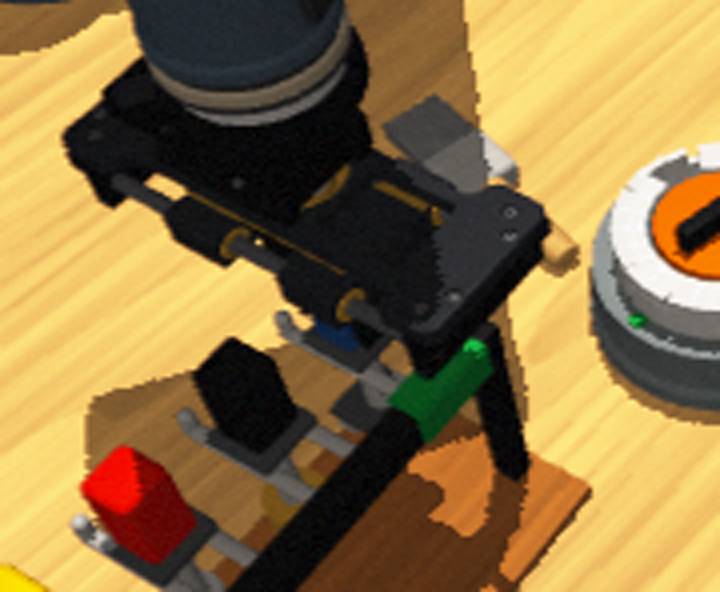

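Emit:
move_arm(
  rows=[0,0,0,0,0,0,0.65,0,0,0,0,0,0,0.55,0,0,0,0,0,0,0.45,0,0,0,0,0,0,0.4,0,0,0,0,0,0,0.4,0,0,0,0,0,0,0.4],
)

```text
time: 19.85
position: [0.507, -0.1849, 0.1665]
tool_rot: [0.668, 0.744, -0.0, 0.0]
ft_force: [0.1, -0.5, 0.7]
grip_width: 0.0515
```

```bash
python3 - <<'E'
from h import *
o=robot.get_obs();st(o)
t=robot.camera('scene');save(cv2.resize(t['color'][210:370,120:300],None,fx=4,fy=3.7,interpolation=cv2.INTER_CUBIC),'s19.png')
t=robot.camera('wrist');save(t['color'],'w19.png')
E
```

```text
t 19.85 pos [ 507.  -184.9  166.5] yawy 6.19 tilt [ 0. -0. -1.] F [ 0.1 -0.5  0.7] M [ 0.03 -0.13  0.02] w 51.5 q6 -0.66
```

View pics/w19.png

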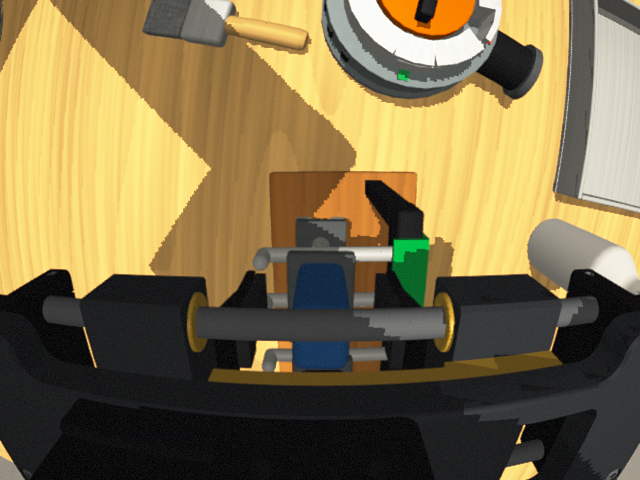

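The key hangs on both prongs (wrist 320,300) and the fingers are clear of it. Now straight up, then away.

Emit:
move_arm(
  rows=[0,0,10,0,0,0,0.4,0,0,20,0,0,0,0.4,0,0,35,0,0,0,0.4,0,0,45,0,0,0,0.4,0,0,45,0,0,0,0.4,-10,20,20,0,0,0,0.4,-25,40,0,0,0,0,0.4,-25,40,0,0,0,0,0.4,-25,40,0,0,0,0,0.4,0,40,0,0,0,0,0.4,0,0,0,0,0,0,0.4],
)

```text
time: 21.05
position: [0.4202, -0.0009, 0.3425]
tool_rot: [0.666, 0.746, 0.001, -0.0]
ft_force: [0.1, -0.9, 0.3]
grip_width: 0.0524
```

```bash
python3 - <<'E'
from h import *
o=robot.get_obs();st(o)
s=robot.camera('scene');save(s['color'],'s20.png');save(cv2.resize(s['color'][220:370,120:320],None,fx=4,fy=4,interpolation=cv2.INTER_CUBIC),'s20c.png')
P=cloud(s);hsv=cv2.cvtColor(s['color'],cv2.COLOR_RGB2HSV);C=s['color'].astype(int).sum(-1);r=np.hypot(P[...,0]-.562,P[...,1]-.003)
m=(hsv[...,0]<15)&(hsv[...,1]>180)&(hsv[...,2]>80)&(r<.034);print('cap z',np.median(P[m][:,2]))
m=(r<.035)&(P[...,2]>.09)&(P[...,2]<.108)&(C<180);print(cv2.minAreaRect((P[m][:,:2]*1000).astype(np.float32)),np.percentile(P[m][:,2],90))
m=(hsv[...,0]>100)&(hsv[...,0]<125)&(hsv[...,1]>150)&(np.hypot(P[...,0]-.507,P[...,1]+.185)<.04);Q=P[m];print('key',len(Q),Q.min(0),Q.max(0))
T=Q[Q[:,2]>.207];print(T.mean(0));B=Q[Q[:,2]<.19];print(B.mean(0))
t=robot.camera('top');save(cv2.resize(t['color'][170:290,290:490],None,fx=4,fy=4,interpolation=cv2.INTER_CUBIC),'t20.png')
E
```

```text
t 21.05 pos [420.2  -0.9 342.5] yawy 6.5 tilt [ 9.0e-04  1.7e-03 -1.0e+00] F [ 0.1 -0.9  0.3] M [-0.1  -0.1  -0.03] w 52.4 q6 -0.38
cap z 0.08080000087205212
((562.587890625, 4.4864349365234375), (55.96596908569336, 10.197283744812012), 82.3471908569336) 0.09989067796606958
key 425 [ 0.49708304 -0.19930874  0.15998659] [ 0.52016255 -0.17143729  0.21325819]
[ 0.5092856  -0.18556959  0.21033433]
[ 0.51597047 -0.18830214  0.17638148]
```

View pics/s20c.png

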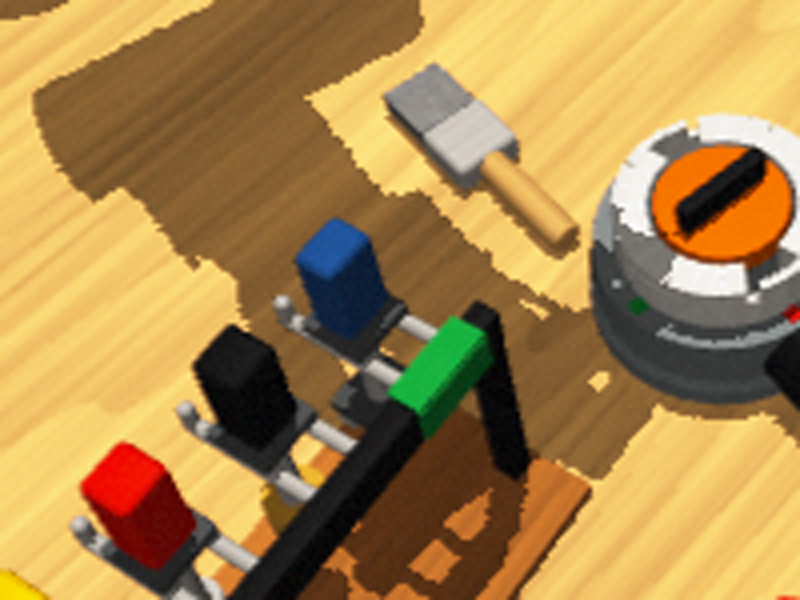

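View pics/s20.png

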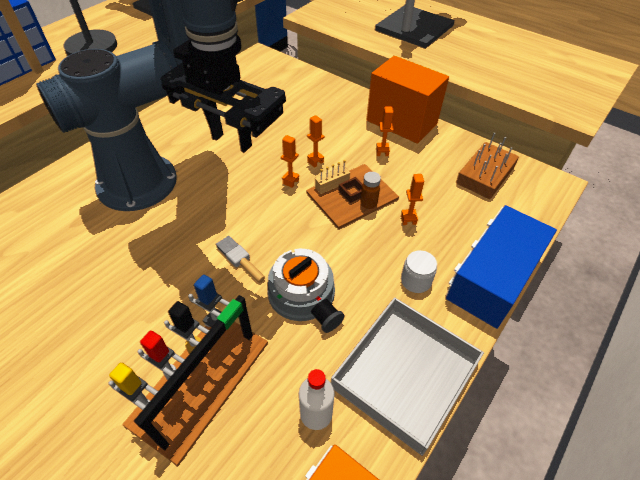

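View pics/t20.png

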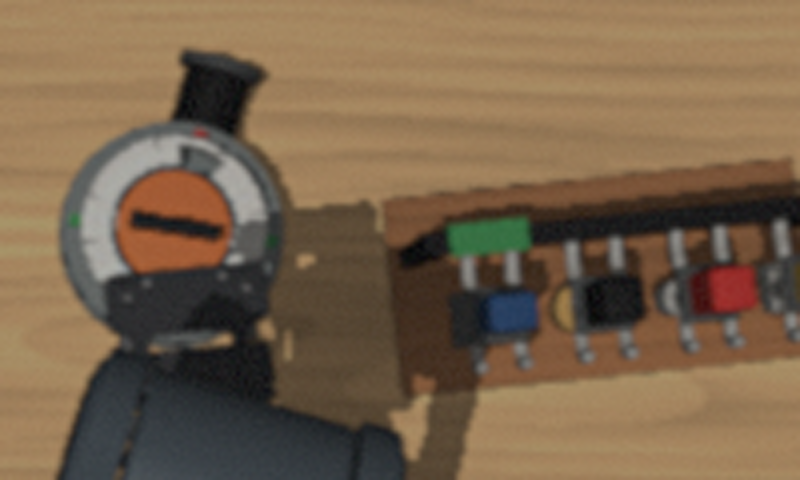

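```bash
python3 -c "
from h import *
st(robot.get_obs());print(robot.hand_in())"
```

```text
t 21.15 pos [422.1  -4.4 342.4] yawy 6.33 tilt [ 0.0017 -0.0011 -1.    ] F [-0.3  0.1 -0.6] M [-0.08 -0.12  0.02] w 52.2 q6 -0.39
the job is handed in; nothing more can be done
None
```

The cap is locked in its notch and the blue key hangs upright in the fork with the green tag. I handed the job in at 21.15 s of the 66 s allowed.

- **What I did:** I lifted the key straight up out of its frame and seated it over the rib. I pushed the cap in about 13 mm, turned it clockwise until the wrist torque rose at the stop, then let it spring up. I hung the key, released it, and moved the arm clear.
- **Cap:** The cap face stands 3 mm lower than at the start, which matches a locked rib top of 99 mm. The rib is turned about 79–81° from the gaps, inside the 76–84° notch range.
- **Key:** It sits on both prongs with its handle top at about 211 mm. The hanging tools, brush, jar, bits, tin and flask look unmoved in the last scene picture.
- **Disagreements:** Wrist forces stayed around 10–12 N. While pressing, the force read a few newtons below what the spring figures predict, but the depth image showed 11.3 mm of travel at that point, as intended. The network found no usable free-fork point: it gave one false hit on the tray at the start and nothing later. I measured the fork from the prongs and tag instead.

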